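# Hold the altar shelf's lamp flap at the pointer

### The job

The light tube inside the frosted altar shelf has to be changed. Lift the shelf's hinged flap by its steel pull bar until you feel it come up against its hidden stop, without forcing it, then lower it until it lies in line with the steel pointer beside it and keep holding it there. The program finishes with the gripper still holding the flap up in line with the pointer; do not shift the pointer, the things displayed on the shelf or the lamp.

Things in the scene. Friction and masses are not known exactly. Their poses are not given: they have to be found in the camera images.
- shelf: Frosted acrylic tray on a steel bracket, same axes, origin on the table under shelf_hinge (sizes in mm). Tray below the flap: 206 mm wide in y, front wall at x -166, a light tube inside. Rear deck x 10 to 105, y -103 to 153, top at 93. Grey stop housing x -100 to 10, y 116 to 150, 105 high. Steel post of the pointer at x -10 to 10, y -143, 100 high.
- shelf_hinge (a point): Middle of the flap's hinge line on the fixed altar shelf, 90 mm above the table. Axes: x level, from the pull bar's side to the shelf's rear; y along the hinge; z up. The flap lies on the -x side (towards the robot).
- flap (a joint): Flap's angle in rad: 0 shut and level, grows as the bar is lifted. Frosted acrylic plate 198 mm wide, 6 mm thick, reaching 170 mm from the hinge, pull bar beyond; 0.25 to 0.55 kg, swings freely, falls shut if let go. A hidden rigid stop ends its travel somewhere between 0.98 and 1.25 rad (different each time).
- flap_grip (a point): Middle of the flap's steel pull bar: round, 10 mm thick, 90 mm long, parallel to the hinge and 210 mm from it in the flap's plane, on two arms at its ends; clear gap of 35 mm between bar and flap, nothing under the bar. At flap angle a it is 210*cos(a) mm to -x of the hinge and 210*sin(a) above it. x axis from bar to hinge, y along the bar.
- pointer (a joint): Angle of the pointer in rad, measured as the flap's is: the flap is in line with the pointer when both values are equal. Different each time, between 0.3 and 0.85.
- pointer_tip (a point): Centre of the round end (22 mm across) of the pointer: a steel strip 12 mm high, 8 mm thick, that turns stiffly on the flap's hinge line, 122 mm to the -y side of its middle; its end is 170 mm from the hinge line, as is the flap's edge. Its x axis runs along the strip towards the hinge. Must not be shifted.
- stop_block: Mounting of the stop, hidden in the grey housing; cannot be seen or reached. Its origin is at the hinge's middle and tells nothing of where the stop is set. The flap meets the stop 50 mm from the hinge line, so a push at the bar acts on it about four times as strong.
- glass_bowl: Clear glass bowl 76 mm wide, 45 mm high, loose on the rear deck; origin under its centre. Leave alone.
- incense_holder: White ceramic incense holder 68 mm wide, 52 mm high, loose on the rear deck; origin under its centre. Leave alone.
- ornament: Gold resin lotus bud on a small black turntable base, 72 mm wide, 87 mm high, loose on the rear deck; origin under its centre. Leave alone.
- lamp: White plastic lamp with a press button in its foot, 100 mm wide, 152 mm high, loose on the table beside the grey housing; origin under its centre. Leave alone.

How it is judged:
By the outcome, as a careful person would: the job done as asked, in the order asked, and still so for the second after the job is handed in, while the arm keeps its last pose, push and grip.
It also fails if it takes over 51 s, if anything falls off the work surface, if the arm or the gripper's body presses on something with over 40 N, if the wrist force passes 120 N, or if a joint passes its speed limit or range.

### The arm

A 6-joint arm with a two-finger parallel gripper is mounted at the origin on the work surface. World frame = base frame: x ahead of the robot, y to its left, z up, the work surface at z = 0. Lengths are in m, angles in rad, forces in N, time in s.
With the tool pointing down it reaches from about 0.325 to 0.775 m from the base axis. Payload 5.5 kg.
Tool frame: the origin (TCP) lies midway between the tips of the shut fingers; the grasp point (between the pads) lies 19 mm behind it (arm.grasp_offset is the z of the grasp point in the tool frame, in m); z points along the fingers, y is the direction in which the jaws open and shut (so a half turn about z gives the same grasp; the last joint's range is limited). The gripper opens to 85 mm and grips with 20 to 120 N. Pads are 22 mm wide; open, the fingers measure 114 mm over their backs; the gripper's body (76 mm by 85 mm) begins 54 mm behind the grasp point. The pads swing forward as they close: fully open they stand 13 mm farther back than shut.
Start: joints at [-1.205, 0.091, 1.231, -0, 1.82, -0.057], TCP at [0.246, -0.547, 0.231] pointing down, gripper open.
Joint ranges: [-2.87, 2.87], [-0.86, 2.18], [0.17, 2.46], [-1.51, 4.65], [0.06, 2.69], [-2.65, 2.65]. Speed limits (rad/s): [2.57, 2.57, 3.01, 3.14, 3.14, 3.14].

### API

Orientations are given as a 3x3 rotation matrix whose columns are the frame's x, y, z axes.
In Python, from plant import arm gives the robot as it stands.
- The arm moves only by the tool carry_out, never from a script. Its argument "moves" is a list of rows, each an object of numbers: "claw": the opening, from -1 (shut) to 1 (fully open); "x", "y", "z": the shift along the tool's x, y, z in mm; "turn": the turn about the tool's z in degrees. In form: [{"claw": .., "x": .., "y": .., "z": .., "turn": ..}, ...]. A call has 1 to 12 rows; each row shifts and turns the commanded pose from where the row before left it, along the tool's axes as they then stand; what a row does not reach is not made up. A row lasts 1/10 s, in which the tool goes at most 50 mm and 8.59 degrees, less where a joint would pass 70% of its speed; a pose out of reach is approached as far as the arm can. A call is refused whole if a number of a shift passes 50 or a number of a turn 8.59, either way. A call with a gripper value outside its range is refused whole. The fingers move at their own pace and stop on an object; the grip force is fixed at half the most. Time passes only in rows, so rows that do not move let the fingers close. It gives the time, the measured TCP pose, the force and the opening at its end, in the units of the state.
- arm.observe(): the state, without advancing time (a new reading comes with each control period).
- arm.camera(name): name is "scene" or "top" or "wrist"; returns the picture (480x640x3 uint8, red, green, blue); there is no depth.
- arm.camera_info(name): a dict with "fx", "fy", "cx", "cy" (pixels), "rvec" (rotation vector, rad) and "tvec" (3), from world to camera coordinates, as OpenCV has them. Camera axes: x right, y down, z forward; pixel columns grow to the right and rows downward; lengths in m; the calibration is good to about 2 mm. The wrist camera is an equidistant fisheye: a pixel r from the principal point sees the ray r / f radians off the axis. A picture is of the moment at which its call begins: read the wrist's pose just before it. camera_info takes no time and is no camera call; for the wrist camera it gives the pose at the moment of the call.
- arm.sign_off(): hands the job in, once; it reports no verdict.
The state is a dict: "clock": time; "q": joint angles; "qd": joint speeds; "tau": joint torques, N m; "position": TCP position; "tool_rot": TCP orientation; "force": force on the tool from outside, world axes, zero at the start; "wrist_torque": the same for the moment, N m; "opening": opening from 0.0 (shut) to 1.0 (fully open).
Only numpy, scipy, OpenCV 4.12 (cv2) and the standard library are available. Lean on these libraries where they do the work, as an engineer would, in place of code of your own. Each camera call takes 0.05 s, during which the arm holds its last target.

## Working session

There is one attempt and no reset: what is moved stays moved. The work goes in short steps, Python scripts to look and compute and a tool call to move; the robot and the scene stay as the last step left them, time stands still between calls to the robot, and variables do not carry over. Pictures are saved under pics/ and viewed, and the job is handed in when it is done.

Besides the shell and the picture viewer there is one more tool, called after "Request:" as name([rows], argument=value, ...), one row to a line, values as JSON. carry_out: Moves the arm, as the interface text tells. Its arguments: {"type":"object","properties":{"moves":{"type":"array","items":{"type":"object","properties":{"claw":{"type":"number"},"x":{"type":"number"},"y":{"type":"number"},"z":{"type":"number"},"turn":{"type":"number"}}}}},"required":["moves"]}

```bash
mkdir -p pics; ls; python3 - <<'E'
from plant import arm
import cv2
s=arm.observe(); print(s)
for n in("scene","top","wrist"):
    print(n,arm.camera_info(n))
    cv2.imwrite(f"pics/{n}0.png",arm.camera(n)[:,:,::-1])
E
```

```text
pics
{'clock': 0.0, 'q': array([-1.20473165e+00,  9.18576088e-02,  1.23186576e+00,  1.31917795e-05,
        1.81977854e+00, -5.67069318e-02]), 'qd': array([ 6.00621597e-04,  7.44691254e-04, -4.07683601e-04, -9.18301292e-04,
        4.99345657e-04, -1.93740301e-05]), 'tau': array([ 3.06755037e-04, -4.58724368e+01, -4.18023419e+01, -2.95766804e-04,
        1.15444328e-02, -2.28189111e-05]), 'position': array([ 0.24607574, -0.54692184,  0.23016296]), 'tool_rot': array([[ 9.11953993e-01,  4.10291924e-01, -6.71469991e-04],
       [ 4.10292456e-01, -9.11952250e-01,  1.78733596e-03],
       [ 1.20980942e-04, -1.90546724e-03, -9.99998177e-01]]), 'force': array([-0.39359222, -0.2886142 ,  0.93734462]), 'wrist_torque': array([ 0.00406669,  0.02029279, -0.03049811]), 'opening': 1.0036417098146933}
scene {'fx': 619.767542216188, 'fy': 619.767542216188, 'cx': 322.26169865917694, 'cy': 231.8370849777543, 'rvec': array([ 1.47033149,  1.98975838, -0.93650661]), 'tvec': array([ 0.06921003, -0.33592118,  1.83423828])}
top {'fx': 619.577239217775, 'fy': 619.577239217775, 'cx': 327.1225253371768, 'cy': 229.4695206476803, 'rvec': array([ 2.19212525, -2.13168522,  0.15928693]), 'tvec': array([0.09338676, 0.60706829, 1.0454943 ])}
wrist {'fx': 371.64829954431775, 'fy': 371.64829954431775, 'cx': 315.4339603320738, 'cy': 239.8386277153499, 'rvec': array([-2.4271858 ,  1.56975676,  0.22936208]), 'tvec': array([-0.6009309 , -0.03559117,  0.37753776])}
```

View pics/scene0.png

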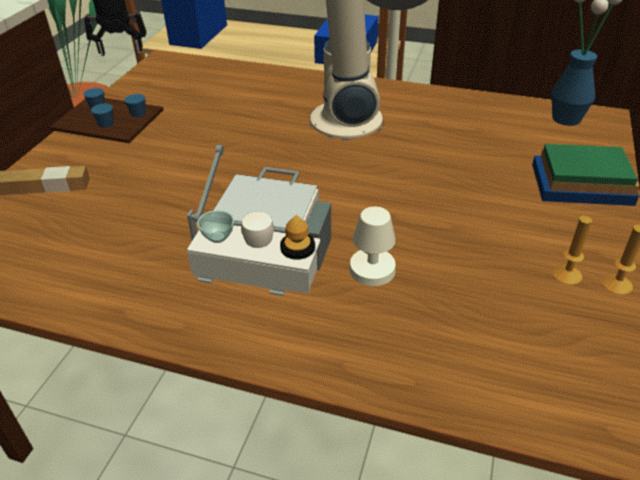

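View pics/top0.png

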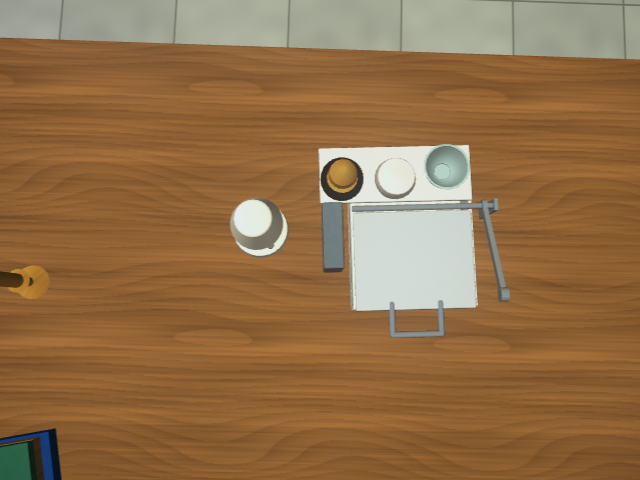

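View pics/wrist0.png

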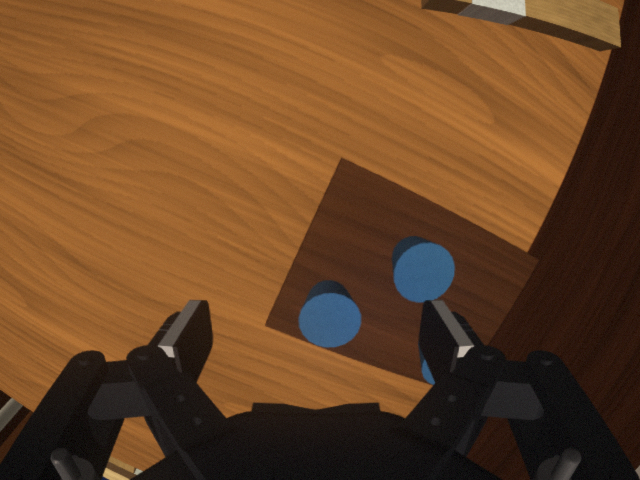

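```bash
python3 - <<'E'
import cv2
a=cv2.imread("pics/top0.png")[130:350,300:530]; cv2.imwrite("pics/topc.png",cv2.resize(a,None,fx=2.7,fy=2.7,interpolation=cv2.INTER_CUBIC)[:600])
a=cv2.imread("pics/scene0.png")[135:305,180:340]; cv2.imwrite("pics/scenec.png",cv2.resize(a,None,fx=3.5,fy=3.5,interpolation=cv2.INTER_CUBIC))
E
```

```text
(no output)
```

View pics/topc.png

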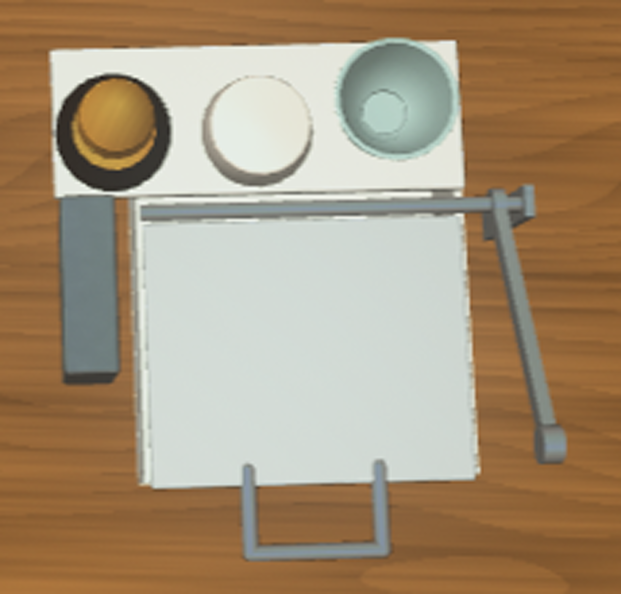

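View pics/scenec.png

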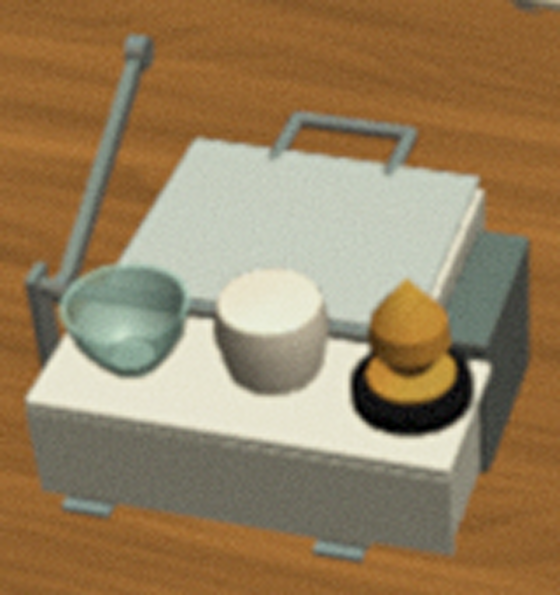

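```bash
cat > fit.py <<'E'
import numpy as np,cv2
from scipy.optimize import least_squares
from plant import arm
ci={n:arm.camera_info(n) for n in("scene","top")}
def proj(n,P):
    c=ci[n];K=np.array([[c['fx'],0,c['cx']],[0,c['fy'],c['cy']],[0,0,1]])
    return cv2.projectPoints(np.array(P,float).reshape(-1,3),c['rvec'],c['tvec'],K,None)[0].reshape(-1,2)
def cr(n,u): 
    u=np.array(u,float); return u/2.7+[300,130]-[.32,.32] if n=="top" else u/3.5+[180,135]-[.36,.36]
E
cat > f1.py <<'E'
from fit import *
T=[((-170,99,93),(153,487)),((-170,-99,93),(479,478)),((-210,45,90),(250,552)),((-210,-45,90),(387,549)),((105,153,93),(51,51)),((105,-103,93),(457,42)),((10,153,93),(56,196)),((10,-103,93),(463,188)),((-100,116,105),(117,374)),((-100,150,105),(65,374))]
S=[((105,-103,93),(27,402)),((105,153,93),(452,473)),((10,153,93),(490,362)),((-170,-99,93),(200,140)),((-170,99,93),(478,178)),((-210,-45,90),(297,118)),((-210,45,90),(413,131))]
def W(p,L):
    L=np.atleast_2d(L)/1000.;c,s=np.cos(p[2]),np.sin(p[2])
    return L@np.array([[c,-s,0],[s,c,0],[0,0,1]]).T+[p[0],p[1],0]
def res(p,sets):
    return np.concatenate([(proj(n,W(p,[a for a,_ in X]))-cr(n,[b for _,b in X])).ravel() for n,X in sets])
for sets in([("top",T)],[("scene",S)],[("top",T),("scene",S)]):
    r=least_squares(res,[.5,-.1,0],args=(sets,)); print(r.x,np.sqrt(np.mean(r.fun**2)));print(r.fun.reshape(-1,2).round(1).tolist())
p=r.x
# pointer
for sets in([("top",(550,443))],[("scene",(138,50))],[("top",(550,443)),("scene",(138,50))]):
    f=lambda a:np.concatenate([(proj(n,W(p,[-170*np.cos(a[0]),-122,90+170*np.sin(a[0])]))-cr(n,u)).ravel() for n,u in sets])
    q=least_squares(f,[.6]);print("pointer",q.x,q.fun.round(2))
print("bar",W(p,[-210,0,90]))
np.save("p.npy",p)
E
python3 f1.py
```

```text
[ 0.63976382 -0.02889556  0.05663298] 0.9320373092421702
[[-0.3, 0.8], [-0.6, 0.5], [-2.5, 0.4], [1.6, -0.2], [-0.3, -0.9], [-0.0, -1.2], [-0.5, 0.9], [1.1, -0.2], [1.5, -0.4], [-0.1, 0.2]]
[ 0.64255711 -0.0265729   0.05680534] 0.9120124521904591
[[-0.8, -0.3], [-0.1, -0.4], [1.0, 0.4], [-1.1, -0.9], [0.9, -0.5], [-1.6, 0.0], [1.6, 1.2]]
[ 0.64008326 -0.02842476  0.05688278] 1.030325318771217
[[-0.6, 0.6], [-0.9, 0.2], [-2.7, 0.2], [1.4, -0.4], [-0.6, -1.0], [-0.3, -1.4], [-0.8, 0.7], [0.8, -0.4], [1.3, -0.6], [-0.3, 0.0], [-1.0, -1.3], [-0.6, -1.4], [0.5, -0.5], [-1.4, -1.6], [0.5, -1.2], [-1.9, -0.6], [1.2, 0.5]]
pointer [0.47878318] [-0.28 -0.14]
pointer [0.48277969] [ 0.28 -0.15]
pointer [0.48014204] [-0.25 -0.21  0.33 -0.05]
bar [[ 0.43042291 -0.0403637   0.09      ]]
```

```bash
cat > plan.py <<'E'
import numpy as np
from plant import arm
def plan(tgt,yaw_y=None,n=12):
    s=arm.observe();R=s['tool_rot'];p=s['position']
    th=0 if yaw_y is None else np.degrees(np.arctan2(R[1,1],R[0,1])-yaw_y)
    d=(np.array(tgt)-p)*1000
    print('pos',p.round(4),'turn total',th.round(2),'F',s['force'].round(2),'open',round(s['opening'],3))
    for k in range(n):
        a=np.radians(-th*k/n);Rz=np.array([[np.cos(a),-np.sin(a),0],[np.sin(a),np.cos(a),0],[0,0,1]])
        print((( Rz@R).T@(d/n)).round(1),round(th/n,2))
E
python3 - <<'E'
from plan import *
plan([.43,-.04,.2],0.057)
E
```

```text
pos [ 0.2461 -0.547   0.2304] turn total -69.04 F [ 0.29 -1.06  0.75] open 1.003
[ 31.3 -32.2   2.6] -5.75
[ 34.4 -28.9   2.6] -5.75
[ 37.1 -25.3   2.6] -5.75
[ 39.5 -21.5   2.6] -5.75
[ 41.4 -17.4   2.6] -5.75
[ 43.  -13.2   2.6] -5.75
[44.1 -8.8  2.5] -5.75
[44.7 -4.4  2.5] -5.75
[44.9  0.2  2.5] -5.75
[44.7  4.7  2.5] -5.75
[44.   9.1  2.5] -5.75
[42.9 13.5  2.5] -5.75
```

Request:
carry_out([
  {"claw":-0.29,"x":31,"y":-32,"z":0,"turn":-5.75},
  {"claw":-0.29,"x":34,"y":-29,"z":0,"turn":-5.75},
  {"claw":-0.29,"x":37,"y":-25,"z":0,"turn":-5.75},
  {"claw":-0.29,"x":39.5,"y":-21.5,"z":0,"turn":-5.75},
  {"claw":-0.29,"x":41.5,"y":-17.5,"z":0,"turn":-5.75},
  {"claw":-0.29,"x":43,"y":-13,"z":0,"turn":-5.75},
  {"claw":-0.29,"x":44,"y":-9,"z":0,"turn":-5.75},
  {"claw":-0.29,"x":44.5,"y":-4.5,"z":0,"turn":-5.75},
  {"claw":-0.29,"x":45,"y":0,"z":0,"turn":-5.75},
  {"claw":-0.29,"x":44.5,"y":4.5,"z":0,"turn":-5.75},
  {"claw":-0.29,"x":44,"y":9,"z":0,"turn":-5.75},
  {"claw":-0.29,"x":43,"y":13.5,"z":0,"turn":-5.75},
])

```text
clock: 1.35
position: [0.4293, -0.0393, 0.2312]
tool_rot: [[-0.06, 0.998, 0.0], [0.998, 0.06, -0.0], [-0.0, 0.0, -1.0]]
force: [0.1, -0.3, 1.2]
opening: 0.357
```

Request:
carry_out([
  {"claw":-0.29,"x":0,"y":0,"z":20,"turn":0},
  {"claw":-0.29,"x":0,"y":0,"z":20,"turn":0},
  {"claw":-0.29,"x":0,"y":0,"z":0,"turn":0},
  {"claw":-0.29,"x":0,"y":0,"z":0,"turn":0},
])

```text
clock: 1.75
position: [0.4289, -0.0411, 0.1913]
tool_rot: [[-0.056, 0.998, -0.001], [0.998, 0.056, 0.0], [0.0, -0.001, -1.0]]
force: [-0.2, 0.0, 0.7]
opening: 0.357
```

```bash
python3 - <<'E'
from plan import *
import cv2
plan([.43,-.04,.19],0.057,1)
np.save("wci.npy",arm.camera_info("wrist"),allow_pickle=True)
print(arm.camera_info("wrist"))
for n in("wrist","top"):
    cv2.imwrite(f"pics/{n}1.png",arm.camera(n)[:,:,::-1])
print(arm.observe()['tool_rot'])
E
```

```text
pos [ 0.4289 -0.0411  0.1913] turn total -0.05 F [-0.22  0.03  0.65] open 0.357
[1.  1.1 1.3] -0.05
{'fx': 371.64829954431775, 'fy': 371.64829954431775, 'cx': 315.4339603320738, 'cy': 239.8386277153499, 'rvec': array([-2.85064897, -0.07968151, -0.01118802]), 'tvec': array([-0.42709637, -0.08873669,  0.32075684])}
[[-5.54713453e-02  9.98458984e-01  1.60817626e-03]
 [ 9.98460217e-01  5.54718405e-02 -2.64944462e-04]
 [-3.53744675e-04  1.59100319e-03 -9.99998672e-01]]
```

View pics/wrist1.png

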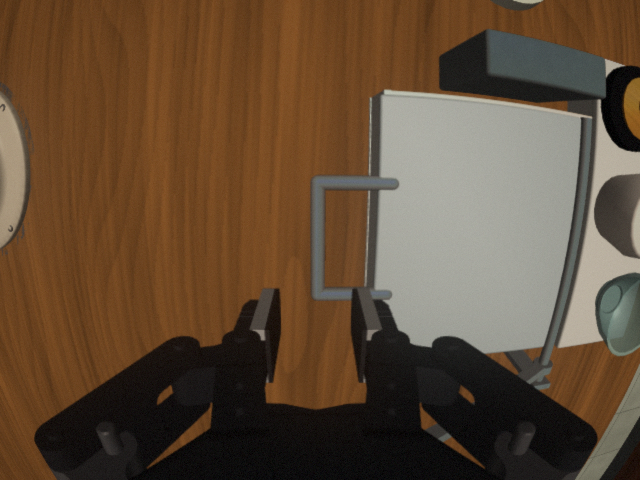

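```bash
python3 - <<'E'
import numpy as np,cv2
c=np.load("wci.npy",allow_pickle=True).item()
R=cv2.Rodrigues(c['rvec'])[0];C=-R.T@c['tvec'];print(C)
def hit(u,z):
    d=(np.array(u)-[c['cx'],c['cy']])/c['fx'];r=np.hypot(*d)
    v=np.array([*(np.sin(r)*d/r),np.cos(r)]);w=R.T@v
    return C+w*(z-C[2])/w[2]
for u,z in(((319,182),.09),((319,295),.09),((319,237),.09),((374,94),.093),((370,330),.093)): print(u,hit(u,z).round(4))
p=np.load("p.npy");print(p)
E
```

```text
[0.42616006 0.03049511 0.33260804]
(319, 182) [ 0.4303 -0.0021  0.09  ]
(319, 295) [ 0.435  -0.0829  0.09  ]
(319, 237) [ 0.4324 -0.0396  0.09  ]
(374, 94) [0.4619 0.0579 0.093 ]
(370, 330) [ 0.4747 -0.1088  0.093 ]
[ 0.64008326 -0.02842476  0.05688278]
```

Request:
carry_out([
  {"claw":-0.29,"x":0,"y":2.5,"z":20,"turn":0},
  {"claw":-0.29,"x":0,"y":0,"z":25,"turn":0},
  {"claw":-0.29,"x":0,"y":0,"z":25,"turn":0},
  {"claw":-0.29,"x":0,"y":0,"z":25,"turn":0},
  {"claw":-0.29,"x":0,"y":0,"z":15,"turn":0},
  {"claw":-0.29,"x":0,"y":0,"z":10,"turn":0},
  {"claw":-0.29,"x":0,"y":0,"z":0,"turn":0},
  {"claw":-0.29,"x":0,"y":0,"z":0,"turn":0},
])

```text
clock: 2.65
position: [0.4323, -0.0411, 0.0725]
tool_rot: [[-0.056, 0.998, 0.002], [0.998, 0.056, -0.0], [-0.0, 0.002, -1.0]]
force: [0.2, -0.0, 0.5]
opening: 0.356
```

```bash
python3 - <<'E'
from plan import *
import cv2
plan([.4317,-.041,.071],0.057,1)
for n in("wrist","scene"):
    cv2.imwrite(f"pics/{n}2.png",arm.camera(n)[:,:,::-1])
E
```

```text
pos [ 0.4323 -0.0411  0.0725] turn total -0.05 F [ 0.17 -0.01  0.51] open 0.356
[ 0.1 -0.6  1.5] -0.05
```

View pics/wrist2.png

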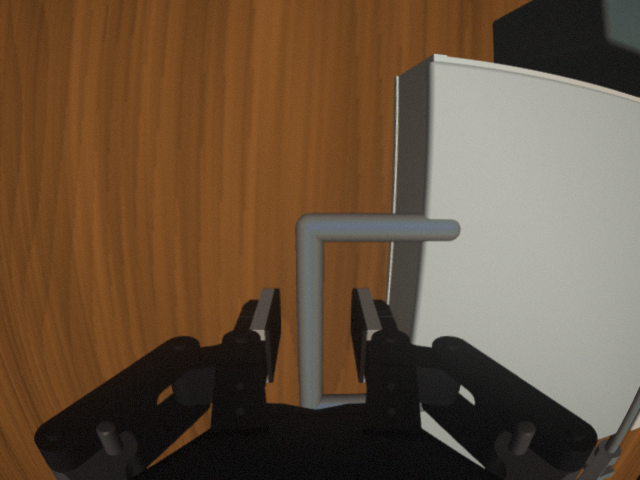

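Request:
carry_out([
  {"claw":-0.29,"x":0,"y":-1.5,"z":1,"turn":0},
  {"claw":-0.29,"x":0,"y":0,"z":0,"turn":0},
  {"claw":-0.55,"x":0,"y":0,"z":0,"turn":0},
  {"claw":-0.65,"x":0,"y":0,"z":0,"turn":0},
  {"claw":-0.7,"x":0,"y":0,"z":0,"turn":0},
  {"claw":-0.7,"x":0,"y":0,"z":0,"turn":0},
])

```text
clock: 3.35
position: [0.4302, -0.041, 0.0703]
tool_rot: [[-0.056, 0.998, -0.0], [0.998, 0.056, 0.0], [0.0, -0.0, -1.0]]
force: [-0.4, 0.3, -0.0]
opening: 0.148
```

Request:
carry_out([
  {"claw":-1,"x":0,"y":0,"z":0,"turn":0},
  {"claw":-1,"x":0,"y":0,"z":0,"turn":0},
  {"claw":-1,"x":0,"y":0,"z":0,"turn":0},
])

```text
clock: 3.65
position: [0.4301, -0.041, 0.0704]
tool_rot: [[-0.056, 0.998, -0.0], [0.998, 0.056, -0.0], [-0.0, -0.0, -1.0]]
force: [-1.3, -0.1, 1.1]
opening: 0.092
```

```bash
python3 - <<'E'
from plan import *
import cv2
plan([.4317,-.041,.071],0.057,1)
a=arm.camera("wrist")[:,:,::-1]
cv2.imwrite("pics/w3.png",a)
E
```

```text
pos [ 0.4301 -0.041   0.0704] turn total -0.04 F [-1.34 -0.09  1.05] open 0.092
[-0.1  1.6 -0.6] -0.04
```

View pics/w3.png

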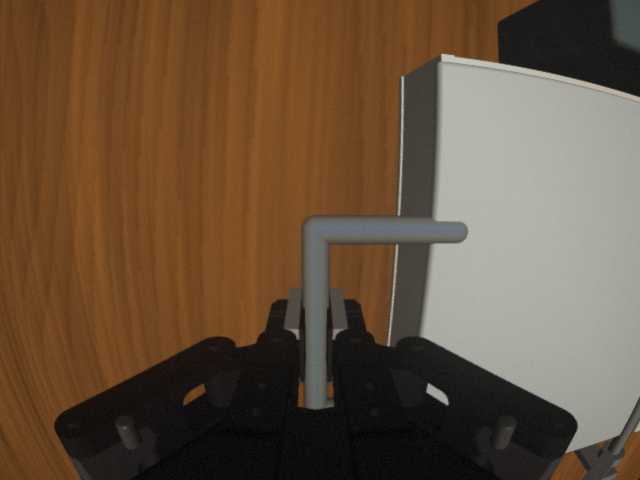

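```bash
cat > arc.py <<'E'
import numpy as np,sys
def arc(a0,a1,n):
    a=np.linspace(a0,a1,n+1);x=210*(1-np.cos(a));z=210*np.sin(a)
    for k in range(n): print(round(a[k+1],3),'y',round(x[k+1]-x[k],2),'z',-round(z[k+1]-z[k],2))
arc(float(sys.argv[1]),float(sys.argv[2]),int(sys.argv[3]))
E
python3 arc.py 0 .5 10; python3 arc.py .5 .9 10
```

```text
0.05 y 0.26 z -10.5
0.1 y 0.79 z -10.47
0.15 y 1.31 z -10.42
0.2 y 1.83 z -10.34
0.25 y 2.34 z -10.23
0.3 y 2.85 z -10.1
0.35 y 3.35 z -9.95
0.4 y 3.85 z -9.77
0.45 y 4.33 z -9.56
0.5 y 4.8 z -9.34
0.54 y 4.17 z -7.29
0.58 y 4.46 z -7.12
0.62 y 4.74 z -6.93
0.66 y 5.02 z -6.74
0.7 y 5.28 z -6.53
0.74 y 5.54 z -6.31
0.78 y 5.79 z -6.09
0.82 y 6.03 z -5.85
0.86 y 6.25 z -5.61
0.9 y 6.47 z -5.35
```

Request:
carry_out([
  {"claw":-1,"x":0,"y":0.3,"z":-10.5,"turn":0},
  {"claw":-1,"x":0,"y":0.8,"z":-10.5,"turn":0},
  {"claw":-1,"x":0,"y":1.3,"z":-10.4,"turn":0},
  {"claw":-1,"x":0,"y":0,"z":0,"turn":0},
  {"claw":-1,"x":0,"y":0,"z":0,"turn":0},
])

```text
clock: 4.2
position: [0.4324, -0.0409, 0.1019]
tool_rot: [[-0.056, 0.998, -0.0], [0.998, 0.056, -0.0], [-0.0, -0.0, -1.0]]
force: [-1.9, -1.0, -0.6]
opening: 0.093
```

Request:
carry_out([
  {"claw":-1,"x":0,"y":1.8,"z":-10.3,"turn":0},
  {"claw":-1,"x":0,"y":2.3,"z":-10.2,"turn":0},
  {"claw":-1,"x":0,"y":2.9,"z":-10.1,"turn":0},
  {"claw":-1,"x":0,"y":3.3,"z":-10,"turn":0},
  {"claw":-1,"x":0,"y":3.9,"z":-9.8,"turn":0},
  {"claw":-1,"x":0,"y":4.3,"z":-9.5,"turn":0},
  {"claw":-1,"x":0,"y":4.8,"z":-9.3,"turn":0},
  {"claw":-1,"x":0,"y":0,"z":0,"turn":0},
  {"claw":-1,"x":0,"y":0,"z":0,"turn":0},
])

```text
clock: 5.1
position: [0.4556, -0.0396, 0.1728]
tool_rot: [[-0.056, 0.998, -0.001], [0.998, 0.056, -0.0], [-0.0, -0.001, -1.0]]
force: [-8.4, -0.6, 2.7]
opening: 0.088
```

```bash
python3 - <<'E'
from plan import *
import cv2
plan([.4317,-.041,.071],0.057,1)
for n in ("scene","top"): cv2.imwrite(f"pics/{n}4.png",arm.camera(n)[:,:,::-1])
a=cv2.imread("pics/top4.png")[130:350,300:530]; cv2.imwrite("pics/topc4.png",cv2.resize(a,None,fx=2.7,fy=2.7,interpolation=cv2.INTER_CUBIC)[:600])
a=cv2.imread("pics/scene4.png")[105:275,180:340]; cv2.imwrite("pics/scenec4.png",cv2.resize(a,None,fx=3.5,fy=3.5,interpolation=cv2.INTER_CUBIC))
E
```

```text
pos [ 0.4556 -0.0396  0.1728] turn total -0.04 F [-8.37 -0.62  2.69] open 0.088
[ -0.  -23.9 101.8] -0.04
```

View pics/topc4.png

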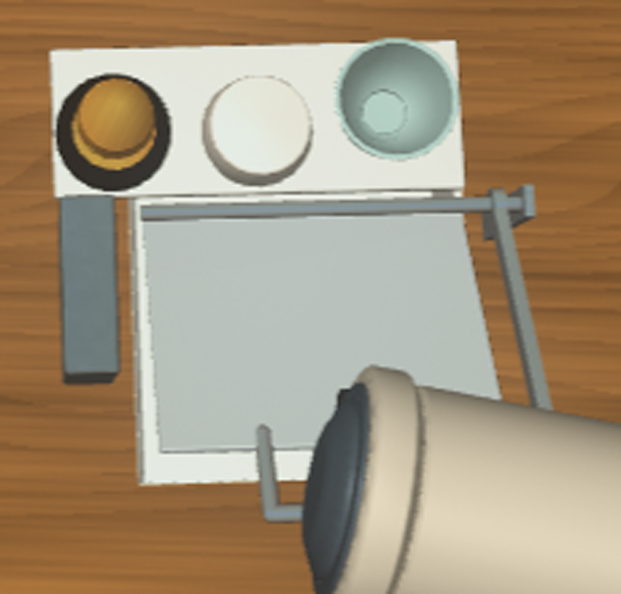

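View pics/scenec4.png

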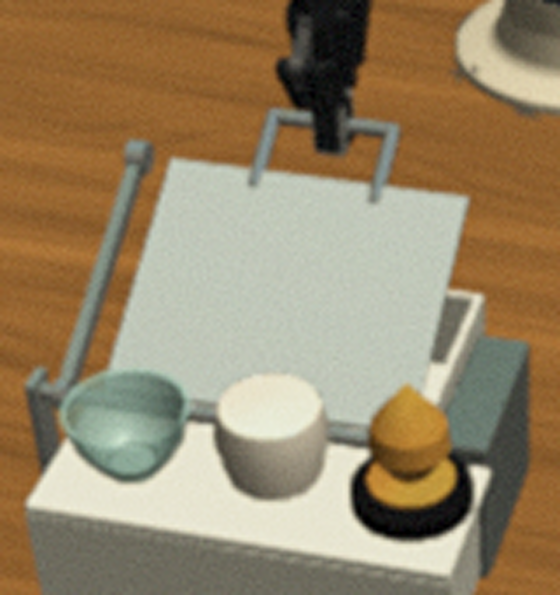

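Request:
carry_out([
  {"claw":-1,"x":0,"y":-0.9,"z":-0.5,"turn":0},
  {"claw":-1,"x":0,"y":0,"z":0,"turn":0},
  {"claw":-1,"x":0,"y":0,"z":0,"turn":0},
])

```text
clock: 5.5
position: [0.4552, -0.0396, 0.1721]
tool_rot: [[-0.056, 0.998, 0.001], [0.998, 0.056, -0.0], [-0.0, 0.001, -1.0]]
force: [-4.3, 0.1, 1.9]
opening: 0.091
```

Request:
carry_out([
  {"claw":-1,"x":0,"y":-0.8,"z":-0.4,"turn":0},
  {"claw":-1,"x":0,"y":0,"z":0,"turn":0},
  {"claw":-1,"x":0,"y":4.1,"z":-7.3,"turn":0},
  {"claw":-1,"x":0,"y":4.4,"z":-7.1,"turn":0},
  {"claw":-1,"x":0,"y":4.7,"z":-6.9,"turn":0},
  {"claw":-1,"x":0,"y":5,"z":-6.8,"turn":0},
  {"claw":-1,"x":0,"y":5.2,"z":-6.5,"turn":0},
  {"claw":-1,"x":0,"y":0,"z":0,"turn":0},
  {"claw":-1,"x":0,"y":0,"z":0,"turn":0},
])

```text
clock: 6.4
position: [0.4775, -0.0384, 0.2064]
tool_rot: [[-0.056, 0.998, -0.001], [0.998, 0.056, -0.0], [0.0, -0.001, -1.0]]
force: [0.5, -0.2, -4.1]
opening: 0.088
```

Request:
carry_out([
  {"claw":-1,"x":0,"y":5.9,"z":-6.0,"turn":0},
  {"claw":-1,"x":0,"y":5.9,"z":-6.0,"turn":0},
  {"claw":-1,"x":0,"y":6,"z":-5.8,"turn":0},
  {"claw":-1,"x":0,"y":6.2,"z":-5.6,"turn":0},
  {"claw":-1,"x":0,"y":0,"z":0,"turn":0},
  {"claw":-1,"x":0,"y":0,"z":0,"turn":0},
])

```text
clock: 7.0
position: [0.5015, -0.037, 0.2321]
tool_rot: [[-0.056, 0.998, 0.001], [0.998, 0.056, -0.0], [-0.0, 0.001, -1.0]]
force: [-6.0, 0.4, 5.0]
opening: 0.086
```

```bash
python3 arc.py .86 .96 5;python3 arc.py .96 1.26 30; python3 - <<'E'
from plan import *
print(arm.observe()['force'],arm.observe()['position'])
E
```

```text
0.88 y 3.21 z -2.71
0.9 y 3.26 z -2.64
0.92 y 3.32 z -2.58
0.94 y 3.37 z -2.51
0.96 y 3.42 z -2.44
0.97 y 1.73 z -1.2
0.98 y 1.74 z -1.18
0.99 y 1.75 z -1.16
1.0 y 1.76 z -1.14
1.01 y 1.77 z -1.13
1.02 y 1.78 z -1.11
1.03 y 1.79 z -1.09
1.04 y 1.81 z -1.07
1.05 y 1.82 z -1.05
1.06 y 1.83 z -1.04
1.07 y 1.84 z -1.02
1.08 y 1.85 z -1.0
1.09 y 1.86 z -0.98
1.1 y 1.87 z -0.96
1.11 y 1.88 z -0.94
1.12 y 1.89 z -0.92
1.13 y 1.89 z -0.91
1.14 y 1.9 z -0.89
1.15 y 1.91 z -0.87
1.16 y 1.92 z -0.85
1.17 y 1.93 z -0.83
1.18 y 1.94 z -0.81
1.19 y 1.95 z -0.79
1.2 y 1.95 z -0.77
1.21 y 1.96 z -0.75
1.22 y 1.97 z -0.73
1.23 y 1.98 z -0.71
1.24 y 1.98 z -0.69
1.25 y 1.99 z -0.67
1.26 y 2.0 z -0.65
[-5.99618506  0.35927758  5.04565894] [ 0.50152562 -0.03702413  0.23207253]
```

Request:
carry_out([
  {"claw":-1,"x":0,"y":2.7,"z":-3.4,"turn":0},
  {"claw":-1,"x":0,"y":3.2,"z":-2.7,"turn":0},
  {"claw":-1,"x":0,"y":3.3,"z":-2.6,"turn":0},
  {"claw":-1,"x":0,"y":0,"z":0,"turn":0},
  {"claw":-1,"x":0,"y":0,"z":0,"turn":0},
])

```text
clock: 7.5
position: [0.5106, -0.0365, 0.2397]
tool_rot: [[-0.056, 0.998, 0.0], [0.998, 0.056, -0.0], [-0.0, 0.0, -1.0]]
force: [-6.2, -0.8, 4.7]
opening: 0.09
```

Request:
carry_out([
  {"claw":-1,"x":0,"y":-0.6,"z":-0.8,"turn":0},
  {"claw":-1,"x":0,"y":0,"z":0,"turn":0},
  {"claw":-1,"x":0,"y":0,"z":0,"turn":0},
])

```text
clock: 7.8
position: [0.5101, -0.0365, 0.2394]
tool_rot: [[-0.056, 0.998, -0.0], [0.998, 0.056, -0.0], [-0.0, -0.0, -1.0]]
force: [-3.3, -0.4, 0.0]
opening: 0.09
```

Request:
carry_out([
  {"claw":-1,"x":0,"y":1.7,"z":-1.3,"turn":0},
  {"claw":-1,"x":0,"y":1.7,"z":-1.2,"turn":0},
  {"claw":-1,"x":0,"y":0,"z":0,"turn":0},
  {"claw":-1,"x":0,"y":0,"z":0,"turn":0},
])

```text
clock: 8.2
position: [0.5135, -0.0363, 0.242]
tool_rot: [[-0.056, 0.998, 0.0], [0.998, 0.056, -0.0], [-0.0, 0.0, -1.0]]
force: [-4.5, -0.9, 1.3]
opening: 0.09
```

Request:
carry_out([
  {"claw":-1,"x":0,"y":1.6,"z":-1.4,"turn":0},
  {"claw":-1,"x":0,"y":1.6,"z":-1.3,"turn":0},
  {"claw":-1,"x":0,"y":0,"z":0,"turn":0},
])

```text
clock: 8.5
position: [0.5173, -0.0361, 0.2451]
tool_rot: [[-0.056, 0.998, 0.002], [0.998, 0.056, -0.0], [-0.0, 0.002, -1.0]]
force: [-3.0, 0.1, 1.4]
opening: 0.092
```

Request:
carry_out([
  {"claw":-1,"x":0,"y":1.3,"z":-0.9,"turn":0},
  {"claw":-1,"x":0,"y":0,"z":0,"turn":0},
])

```text
clock: 8.7
position: [0.5183, -0.0361, 0.2459]
tool_rot: [[-0.056, 0.998, 0.001], [0.998, 0.056, -0.0], [-0.0, 0.001, -1.0]]
force: [-2.9, -0.6, 3.7]
opening: 0.086
```

Request:
carry_out([
  {"claw":-1,"x":0,"y":1.3,"z":-0.9,"turn":0},
  {"claw":-1,"x":0,"y":0,"z":0,"turn":0},
])

```text
clock: 8.9
position: [0.5194, -0.036, 0.2467]
tool_rot: [[-0.056, 0.998, 0.001], [0.998, 0.056, -0.0], [-0.0, 0.001, -1.0]]
force: [-4.0, -0.6, 4.0]
opening: 0.086
```

Request:
carry_out([
  {"claw":-1,"x":0,"y":1.2,"z":-0.9,"turn":0},
  {"claw":-1,"x":0,"y":0,"z":0,"turn":0},
])

```text
clock: 9.1
position: [0.5205, -0.0359, 0.2474]
tool_rot: [[-0.056, 0.998, 0.0], [0.998, 0.056, -0.0], [-0.0, 0.0, -1.0]]
force: [-4.8, -0.9, 5.3]
opening: 0.087
```

Request:
carry_out([
  {"claw":-1,"x":0,"y":1.1,"z":-1.1,"turn":0},
  {"claw":-1,"x":0,"y":0,"z":0,"turn":0},
])

```text
clock: 9.3
position: [0.5217, -0.0359, 0.2483]
tool_rot: [[-0.056, 0.998, 0.0], [0.998, 0.056, 0.0], [0.0, 0.0, -1.0]]
force: [-3.8, 0.3, 4.3]
opening: 0.091
```

Request:
carry_out([
  {"claw":-1,"x":0,"y":1.2,"z":-0.9,"turn":0},
  {"claw":-1,"x":0,"y":0,"z":0,"turn":0},
])

```text
clock: 9.5
position: [0.5229, -0.0358, 0.2491]
tool_rot: [[-0.056, 0.998, -0.0], [0.998, 0.056, 0.0], [0.0, -0.0, -1.0]]
force: [-3.5, -0.1, 3.8]
opening: 0.088
```

Request:
carry_out([
  {"claw":-1,"x":0,"y":1.2,"z":-0.9,"turn":0},
  {"claw":-1,"x":0,"y":0,"z":0,"turn":0},
])

```text
clock: 9.7
position: [0.5241, -0.0357, 0.2499]
tool_rot: [[-0.056, 0.998, -0.0], [0.998, 0.056, 0.0], [0.0, -0.0, -1.0]]
force: [-2.9, 0.0, 2.0]
opening: 0.091
```

Request:
carry_out([
  {"claw":-1,"x":0,"y":1.2,"z":-0.9,"turn":0},
  {"claw":-1,"x":0,"y":0,"z":0,"turn":0},
])

```text
clock: 9.9
position: [0.5253, -0.0357, 0.2507]
tool_rot: [[-0.056, 0.998, -0.0], [0.998, 0.056, 0.0], [0.0, -0.0, -1.0]]
force: [-2.0, -0.5, 1.9]
opening: 0.09
```

Request:
carry_out([
  {"claw":-1,"x":0,"y":1.2,"z":-0.8,"turn":0},
  {"claw":-1,"x":0,"y":0,"z":0,"turn":0},
])

```text
clock: 10.1
position: [0.5265, -0.0356, 0.2515]
tool_rot: [[-0.056, 0.998, -0.0], [0.998, 0.056, 0.0], [0.0, -0.0, -1.0]]
force: [-2.9, 0.4, 0.6]
opening: 0.087
```

Request:
carry_out([
  {"claw":-1,"x":0,"y":1.2,"z":-0.8,"turn":0},
  {"claw":-1,"x":0,"y":0,"z":0,"turn":0},
])

```text
clock: 10.3
position: [0.5277, -0.0356, 0.2523]
tool_rot: [[-0.056, 0.998, -0.0], [0.998, 0.056, 0.0], [0.0, -0.0, -1.0]]
force: [-2.9, -0.3, -0.7]
opening: 0.093
```

Request:
carry_out([
  {"claw":-1,"x":0,"y":1.3,"z":-0.7,"turn":0},
  {"claw":-1,"x":0,"y":0,"z":0,"turn":0},
])

```text
clock: 10.5
position: [0.529, -0.0355, 0.2531]
tool_rot: [[-0.056, 0.998, -0.0], [0.998, 0.056, 0.0], [0.0, -0.0, -1.0]]
force: [-1.5, -0.0, -0.4]
opening: 0.09
```

Request:
carry_out([
  {"claw":-1,"x":0,"y":1.3,"z":-0.7,"turn":0},
  {"claw":-1,"x":0,"y":0,"z":0,"turn":0},
])

```text
clock: 10.7
position: [0.5303, -0.0354, 0.2539]
tool_rot: [[-0.056, 0.998, -0.0], [0.998, 0.056, 0.0], [0.0, -0.0, -1.0]]
force: [-2.2, -1.1, -0.5]
opening: 0.09
```

Request:
carry_out([
  {"claw":-1,"x":0,"y":1.3,"z":-0.8,"turn":0},
  {"claw":-1,"x":0,"y":0,"z":0,"turn":0},
])

```text
clock: 10.9
position: [0.5316, -0.0353, 0.2547]
tool_rot: [[-0.056, 0.998, -0.0], [0.998, 0.056, 0.0], [0.0, -0.0, -1.0]]
force: [-1.3, -0.4, -1.0]
opening: 0.089
```

Request:
carry_out([
  {"claw":-1,"x":0,"y":1.3,"z":-0.8,"turn":0},
  {"claw":-1,"x":0,"y":0,"z":0,"turn":0},
])

```text
clock: 11.1
position: [0.5329, -0.0352, 0.2555]
tool_rot: [[-0.056, 0.998, -0.0], [0.998, 0.056, 0.0], [0.0, -0.0, -1.0]]
force: [-1.6, -0.1, -1.7]
opening: 0.091
```

Request:
carry_out([
  {"claw":-1,"x":0,"y":1.3,"z":-0.7,"turn":0},
  {"claw":-1,"x":0,"y":0,"z":0,"turn":0},
])

```text
clock: 11.3
position: [0.5342, -0.0352, 0.2563]
tool_rot: [[-0.056, 0.998, -0.0], [0.998, 0.056, 0.0], [0.0, -0.0, -1.0]]
force: [-1.7, 0.0, -2.4]
opening: 0.091
```

Request:
carry_out([
  {"claw":-1,"x":0,"y":1.3,"z":-0.7,"turn":0},
  {"claw":-1,"x":0,"y":0,"z":0,"turn":0},
])

```text
clock: 11.5
position: [0.5359, -0.0351, 0.2577]
tool_rot: [[-0.056, 0.998, 0.002], [0.998, 0.056, -0.0], [-0.0, 0.002, -1.0]]
force: [-2.2, -0.2, 0.4]
opening: 0.091
```

Request:
carry_out([
  {"claw":-1,"x":0,"y":1.3,"z":-0.7,"turn":0},
  {"claw":-1,"x":0,"y":0,"z":0,"turn":0},
])

```text
clock: 11.7
position: [0.537, -0.035, 0.2583]
tool_rot: [[-0.056, 0.998, 0.001], [0.998, 0.056, -0.0], [-0.0, 0.001, -1.0]]
force: [-0.7, -0.6, 0.8]
opening: 0.085
```

Request:
carry_out([
  {"claw":-1,"x":0,"y":1.3,"z":-0.7,"turn":0},
  {"claw":-1,"x":0,"y":0,"z":0,"turn":0},
])

```text
clock: 11.9
position: [0.5381, -0.035, 0.2589]
tool_rot: [[-0.056, 0.998, 0.001], [0.998, 0.056, -0.0], [-0.0, 0.001, -1.0]]
force: [-2.9, -0.8, 2.2]
opening: 0.09
```

Request:
carry_out([
  {"claw":-1,"x":0,"y":1.3,"z":-0.7,"turn":0},
  {"claw":-1,"x":0,"y":0,"z":0,"turn":0},
])

```text
clock: 12.1
position: [0.5393, -0.0349, 0.2595]
tool_rot: [[-0.056, 0.998, 0.0], [0.998, 0.056, -0.0], [-0.0, 0.0, -1.0]]
force: [-3.7, -0.8, 2.9]
opening: 0.087
```

Request:
carry_out([
  {"claw":-1,"x":0,"y":1.3,"z":-0.7,"turn":0},
  {"claw":-1,"x":0,"y":0,"z":0,"turn":0},
])

```text
clock: 12.3
position: [0.5405, -0.0348, 0.2602]
tool_rot: [[-0.056, 0.998, 0.0], [0.998, 0.056, -0.0], [-0.0, 0.0, -1.0]]
force: [-4.1, -0.2, 3.9]
opening: 0.091
```

Request:
carry_out([
  {"claw":-1,"x":0,"y":1.3,"z":-0.7,"turn":0},
  {"claw":-1,"x":0,"y":0,"z":0,"turn":0},
])

```text
clock: 12.5
position: [0.5419, -0.0348, 0.2609]
tool_rot: [[-0.056, 0.998, 0.0], [0.998, 0.056, -0.0], [-0.0, 0.0, -1.0]]
force: [-5.4, -0.8, 5.3]
opening: 0.087
```

Request:
carry_out([
  {"claw":-1,"x":0,"y":1.2,"z":-0.8,"turn":0},
  {"claw":-1,"x":0,"y":0,"z":0,"turn":0},
])

```text
clock: 12.7
position: [0.5431, -0.0347, 0.2616]
tool_rot: [[-0.056, 0.998, 0.0], [0.998, 0.056, -0.0], [-0.0, 0.0, -1.0]]
force: [-4.4, -0.3, 5.7]
opening: 0.093
```

Request:
carry_out([
  {"claw":-1,"x":0,"y":1.1,"z":-1.1,"turn":0},
  {"claw":-1,"x":0,"y":0,"z":0,"turn":0},
])

```text
clock: 12.9
position: [0.5443, -0.0346, 0.2622]
tool_rot: [[-0.056, 0.998, -0.0], [0.998, 0.056, 0.0], [0.0, -0.0, -1.0]]
force: [-4.4, -1.0, 4.0]
opening: 0.088
```

Request:
carry_out([
  {"claw":-1,"x":0,"y":1.3,"z":-0.8,"turn":0},
  {"claw":-1,"x":0,"y":0,"z":0,"turn":0},
])

```text
clock: 13.1
position: [0.5456, -0.0345, 0.2629]
tool_rot: [[-0.056, 0.998, -0.0], [0.998, 0.056, 0.0], [0.0, -0.0, -1.0]]
force: [-3.7, 0.5, 2.8]
opening: 0.091
```

Request:
carry_out([
  {"claw":-1,"x":0,"y":1.3,"z":-0.8,"turn":0},
  {"claw":-1,"x":0,"y":0,"z":0,"turn":0},
])

```text
clock: 13.3
position: [0.5469, -0.0345, 0.2636]
tool_rot: [[-0.056, 0.998, -0.0], [0.998, 0.056, 0.0], [0.0, -0.0, -1.0]]
force: [-1.9, -0.9, 0.7]
opening: 0.091
```

Request:
carry_out([
  {"claw":-1,"x":0,"y":1.3,"z":-0.7,"turn":0},
  {"claw":-1,"x":0,"y":0,"z":0,"turn":0},
])

```text
clock: 13.5
position: [0.5482, -0.0344, 0.2642]
tool_rot: [[-0.056, 0.998, -0.0], [0.998, 0.056, 0.0], [0.0, -0.0, -1.0]]
force: [-1.8, -1.5, -1.6]
opening: 0.094
```

Request:
carry_out([
  {"claw":-1,"x":0,"y":1.3,"z":-0.6,"turn":0},
  {"claw":-1,"x":0,"y":0,"z":0,"turn":0},
])

```text
clock: 13.7
position: [0.5495, -0.0343, 0.2649]
tool_rot: [[-0.056, 0.998, -0.0], [0.998, 0.056, 0.0], [0.0, -0.0, -1.0]]
force: [-1.7, -0.0, -2.5]
opening: 0.088
```

Request:
carry_out([
  {"claw":-1,"x":0,"y":1.3,"z":-0.6,"turn":0},
  {"claw":-1,"x":0,"y":0,"z":0,"turn":0},
])

```text
clock: 13.9
position: [0.5508, -0.0342, 0.2655]
tool_rot: [[-0.056, 0.998, -0.0], [0.998, 0.056, 0.0], [0.0, -0.0, -1.0]]
force: [-0.9, -1.2, -2.7]
opening: 0.092
```

Request:
carry_out([
  {"claw":-1,"x":0,"y":1.3,"z":-0.5,"turn":0},
  {"claw":-1,"x":0,"y":0,"z":0,"turn":0},
])

```text
clock: 14.1
position: [0.552, -0.0342, 0.2661]
tool_rot: [[-0.056, 0.998, -0.0], [0.998, 0.056, 0.0], [0.0, -0.0, -1.0]]
force: [-0.4, -1.0, -3.1]
opening: 0.087
```

Request:
carry_out([
  {"claw":-1,"x":0,"y":1.3,"z":-0.5,"turn":0},
  {"claw":-1,"x":0,"y":0,"z":0,"turn":0},
])

```text
clock: 14.3
position: [0.5533, -0.0341, 0.2667]
tool_rot: [[-0.056, 0.998, -0.0], [0.998, 0.056, 0.0], [0.0, -0.0, -1.0]]
force: [-1.9, -0.9, -4.0]
opening: 0.093
```

Request:
carry_out([
  {"claw":-1,"x":0,"y":1.3,"z":-0.4,"turn":0},
  {"claw":-1,"x":0,"y":0,"z":0,"turn":0},
])

```text
clock: 14.5
position: [0.5547, -0.034, 0.2677]
tool_rot: [[-0.056, 0.998, 0.001], [0.998, 0.056, 0.0], [-0.0, 0.001, -1.0]]
force: [-3.0, -1.3, -2.1]
opening: 0.091
```

Request:
carry_out([
  {"claw":-1,"x":0,"y":1.3,"z":-0.4,"turn":0},
  {"claw":-1,"x":0,"y":0,"z":0,"turn":0},
])

```text
clock: 14.7
position: [0.5555, -0.0339, 0.268]
tool_rot: [[-0.056, 0.998, -0.001], [0.998, 0.056, 0.0], [0.0, -0.001, -1.0]]
force: [-5.2, 0.2, -1.0]
opening: 0.094
```

Request:
carry_out([
  {"claw":-1,"x":0,"y":0.8,"z":-0.3,"turn":0},
  {"claw":-1,"x":0,"y":0,"z":0,"turn":0},
])

```text
clock: 14.9
position: [0.556, -0.0338, 0.2682]
tool_rot: [[-0.056, 0.998, -0.001], [0.998, 0.056, 0.0], [0.0, -0.001, -1.0]]
force: [-6.5, 0.9, -1.6]
opening: 0.091
```

Request:
carry_out([
  {"claw":-1,"x":0,"y":0.8,"z":-0.3,"turn":0},
  {"claw":-1,"x":0,"y":0,"z":0,"turn":0},
])

```text
clock: 15.1
position: [0.5565, -0.0337, 0.2684]
tool_rot: [[-0.056, 0.998, -0.002], [0.998, 0.056, 0.0], [0.0, -0.002, -1.0]]
force: [-7.2, 0.8, -1.2]
opening: 0.091
```

Request:
carry_out([
  {"claw":-1,"x":0,"y":0.8,"z":-0.3,"turn":0},
  {"claw":-1,"x":0,"y":0,"z":0,"turn":0},
])

```text
clock: 15.3
position: [0.5569, -0.0337, 0.2686]
tool_rot: [[-0.056, 0.998, -0.003], [0.998, 0.056, 0.0], [0.0, -0.003, -1.0]]
force: [-8.9, -0.1, -1.7]
opening: 0.095
```

Request:
carry_out([
  {"claw":-1,"x":0,"y":0.8,"z":-0.3,"turn":0},
  {"claw":-1,"x":0,"y":0,"z":0,"turn":0},
])

```text
clock: 15.5
position: [0.5574, -0.0336, 0.2688]
tool_rot: [[-0.056, 0.998, -0.004], [0.998, 0.056, 0.0], [0.001, -0.004, -1.0]]
force: [-10.5, 0.1, -0.7]
opening: 0.087
```

```bash
python3 - <<'E'
from plan import *
import cv2
plan([.4317,-.041,.071],0.057,1)
for n in ("scene",): cv2.imwrite(f"pics/{n}5.png",arm.camera(n)[:,:,::-1])
a=cv2.imread("pics/scene5.png")[75:275,180:340]; cv2.imwrite("pics/scenec5.png",cv2.resize(a,None,fx=3,fy=3,interpolation=cv2.INTER_CUBIC))
E
```

```text
pos [ 0.5574 -0.0336  0.2688] turn total -0.04 F [-10.52   0.05  -0.71] open 0.087
[  -0.4 -125.1  198.3] -0.04
```

View pics/scenec5.png

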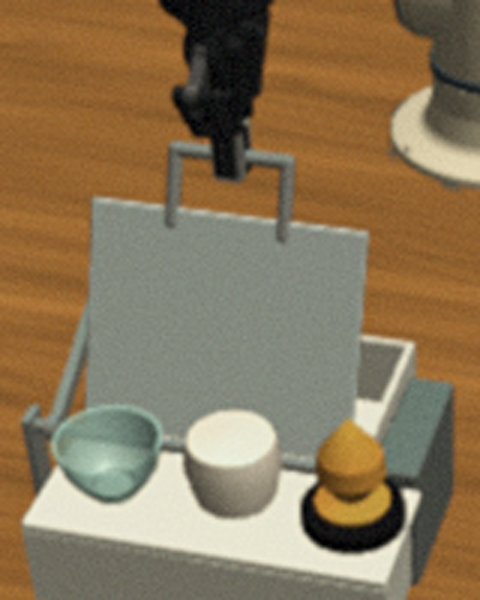

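```bash
python3 arc.py 1.17 0.57 15
```

```text
1.13 y -7.67 z 3.43
1.09 y -7.52 z 3.73
1.05 y -7.37 z 4.03
1.01 y -7.2 z 4.32
0.97 y -7.02 z 4.61
0.93 y -6.83 z 4.89
0.89 y -6.63 z 5.16
0.85 y -6.42 z 5.42
0.81 y -6.2 z 5.67
0.77 y -5.97 z 5.91
0.73 y -5.73 z 6.15
0.69 y -5.48 z 6.37
0.65 y -5.22 z 6.58
0.61 y -4.95 z 6.79
0.57 y -4.67 z 6.98
```

Request:
carry_out([
  {"claw":-1,"x":0,"y":-1.5,"z":0.7,"turn":0},
  {"claw":-1,"x":0,"y":-7.7,"z":3.4,"turn":0},
  {"claw":-1,"x":0,"y":-7.5,"z":3.7,"turn":0},
  {"claw":-1,"x":0,"y":-7.4,"z":4,"turn":0},
  {"claw":-1,"x":0,"y":0,"z":0,"turn":0},
  {"claw":-1,"x":0,"y":0,"z":0,"turn":0},
])

```text
clock: 16.15
position: [0.535, -0.0352, 0.2575]
tool_rot: [[-0.056, 0.998, 0.001], [0.998, 0.056, -0.0], [-0.0, 0.001, -1.0]]
force: [0.3, 0.4, 2.7]
opening: 0.089
```

Request:
carry_out([
  {"claw":-1,"x":0,"y":-7.2,"z":4.3,"turn":0},
  {"claw":-1,"x":0,"y":-7,"z":4.6,"turn":0},
  {"claw":-1,"x":0,"y":-6.8,"z":4.9,"turn":0},
  {"claw":-1,"x":0,"y":-6.6,"z":5.2,"turn":0},
  {"claw":-1,"x":0,"y":0,"z":0,"turn":0},
  {"claw":-1,"x":0,"y":0,"z":0,"turn":0},
])

```text
clock: 16.75
position: [0.5067, -0.0367, 0.2379]
tool_rot: [[-0.056, 0.998, -0.001], [0.998, 0.056, 0.0], [0.0, -0.001, -1.0]]
force: [-2.9, -0.7, 3.0]
opening: 0.093
```

Request:
carry_out([
  {"claw":-1,"x":0,"y":-6.4,"z":5.3,"turn":0},
  {"claw":-1,"x":0,"y":-6.2,"z":5.6,"turn":0},
  {"claw":-1,"x":0,"y":-6,"z":5.8,"turn":0},
  {"claw":-1,"x":0,"y":-5.7,"z":6.1,"turn":0},
  {"claw":-1,"x":0,"y":0,"z":0,"turn":0},
  {"claw":-1,"x":0,"y":0,"z":0,"turn":0},
])

```text
clock: 17.35
position: [0.483, -0.038, 0.2146]
tool_rot: [[-0.056, 0.998, -0.0], [0.998, 0.056, 0.0], [0.0, -0.0, -1.0]]
force: [1.8, 0.4, -1.8]
opening: 0.092
```

Request:
carry_out([
  {"claw":-1,"x":0,"y":-5.4,"z":6.5,"turn":0},
  {"claw":-1,"x":0,"y":-5.1,"z":6.7,"turn":0},
  {"claw":-1,"x":0,"y":-4.9,"z":6.9,"turn":0},
  {"claw":-1,"x":0,"y":-4.6,"z":7,"turn":0},
  {"claw":-1,"x":0,"y":0,"z":0,"turn":0},
  {"claw":-1,"x":0,"y":0,"z":0,"turn":0},
])

```text
clock: 17.95
position: [0.4628, -0.0391, 0.1881]
tool_rot: [[-0.056, 0.998, -0.0], [0.998, 0.056, 0.0], [0.0, -0.0, -1.0]]
force: [-2.5, 0.3, 2.2]
opening: 0.092
```

```bash
python3 - <<'E'
from plan import *
import cv2
plan([.4317,-.041,.071],0.057,1)
for n in ("scene","top","wrist"): cv2.imwrite(f"pics/{n}6.png",arm.camera(n)[:,:,::-1])
a=cv2.imread("pics/scene6.png")[105:275,180:340]; cv2.imwrite("pics/scenec6.png",cv2.resize(a,None,fx=3.5,fy=3.5,interpolation=cv2.INTER_CUBIC))
E
```

```text
pos [ 0.4628 -0.0391  0.1881] turn total -0.05 F [-2.46  0.27  2.21] open 0.092
[-1.000e-01 -3.110e+01  1.171e+02] -0.05
```

View pics/scenec6.png

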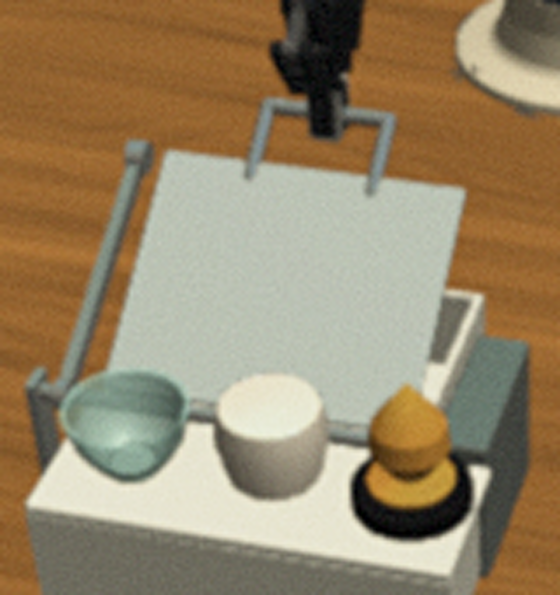

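View pics/top6.png

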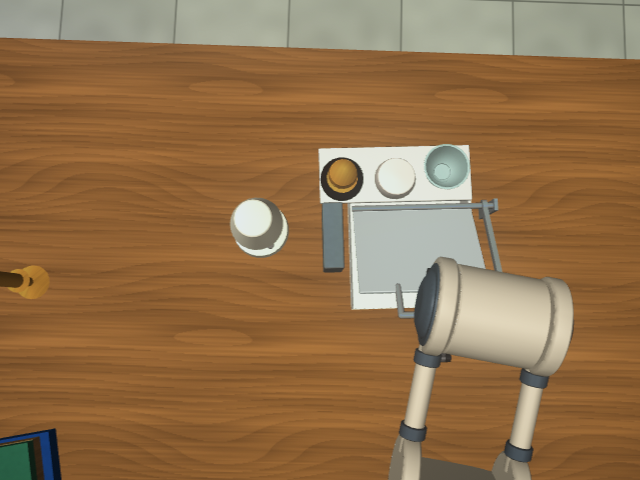

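View pics/wrist6.png

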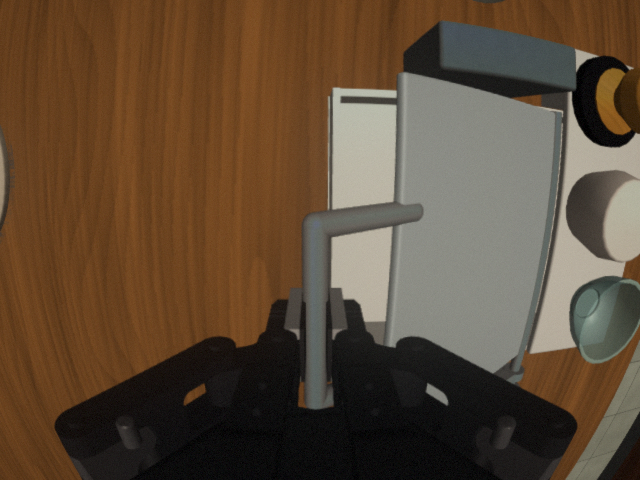

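```bash
python3 - <<'E'
import cv2
def c(f,o,x,y,w,h,k): cv2.imwrite(o,cv2.resize(cv2.imread(f)[y:y+h,x:x+w],None,fx=k,fy=k,interpolation=cv2.INTER_CUBIC))
c("pics/scene6.png","pics/a.png",185,125,80,100,6)
c("pics/scene6.png","pics/b.png",240,125,80,60,8)
c("pics/scene0.png","pics/c.png",225,160,100,50,8)
c("pics/top6.png","pics/d.png",340,190,160,125,5)
c("pics/top0.png","pics/e.png",340,190,180,120,4.4)
E
```

```text
(no output)
```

View pics/a.png

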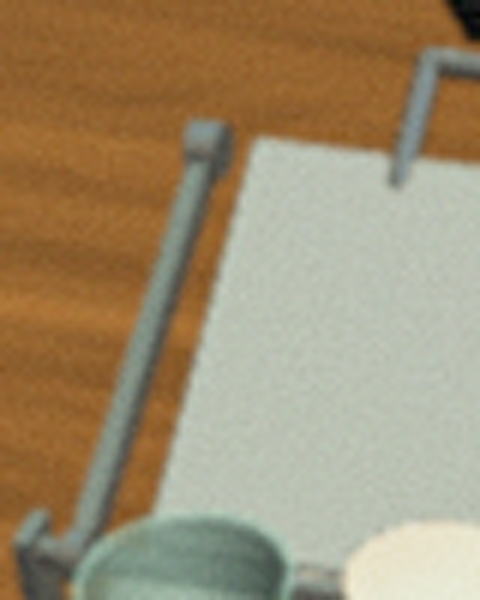

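View pics/b.png

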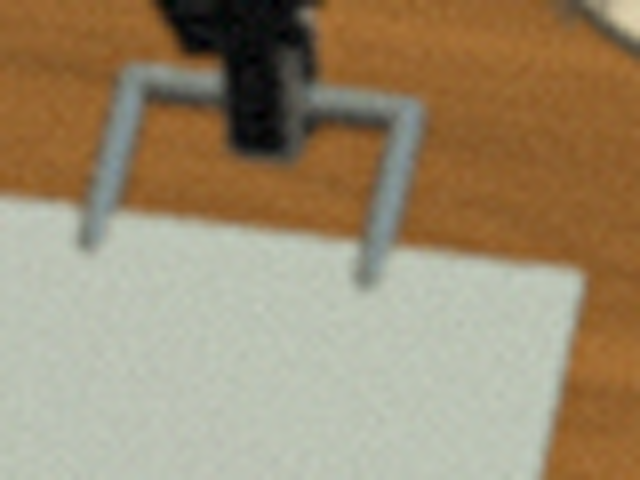

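View pics/c.png

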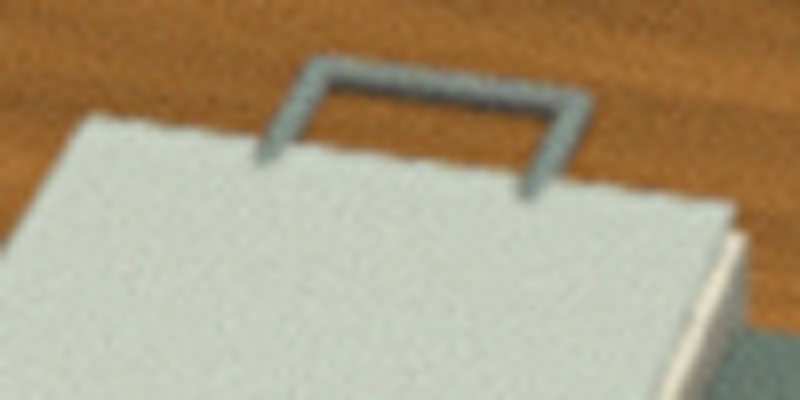

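View pics/d.png

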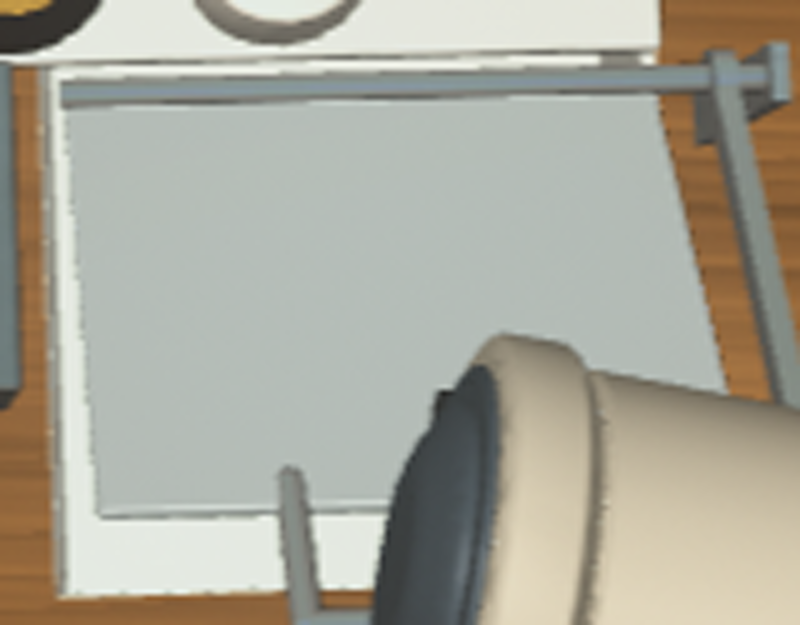

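View pics/e.png

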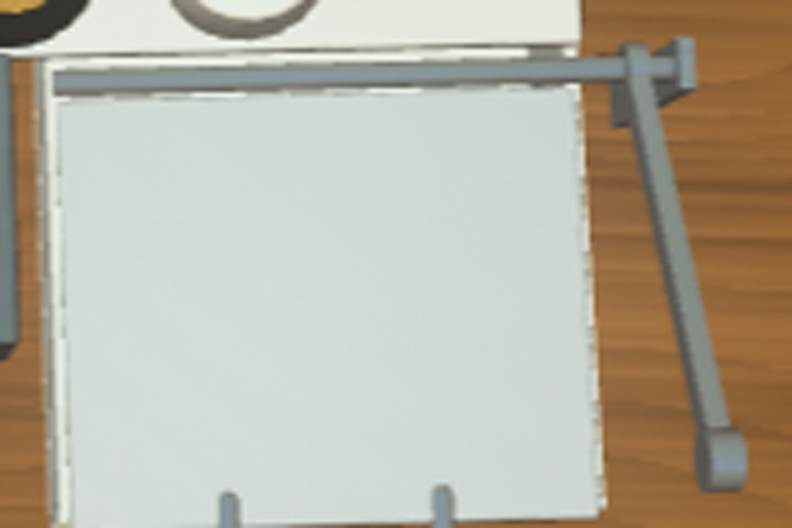

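```bash
cat > f2.py <<'E'
from fit import *
from scipy.spatial.transform import Rotation as Ro
import sys
p0=np.load("p.npy")
# kinds: static, flap pts (r,y,n) at angle key
def F(r,y,n,a): return (-r*np.cos(a)+n*np.sin(a), y, 90+r*np.sin(a)+n*np.cos(a))
h=lambda u,k,o:(np.array(u,float)/k+o-0.5+0.5/k)
t=lambda u:h(u,2.7,[300,130]); s=lambda u:h(u,3.5,[180,135])
c=lambda u:h(u,8,[225,160]); b=lambda u:h(u,8,[240,125]); a6=lambda u:h(u,6,[185,125]); d=lambda u:h(u,5,[340,190]); e=lambda u:h(u,4.4,[340,190])
ST={"top":[((105,153,93),t((51,51))),((105,-103,93),t((457,42))),((10,153,93),t((56,196))),((10,-103,93),t((463,188))),((-100,116,105),t((117,374))),((-100,150,105),t((65,374)))],
"scene":[((105,-103,93),s((27,402))),((105,153,93),s((452,473))),((10,153,93),s((490,362)))]}
FL={"top":[(0,170,99,3,t((153,487))),(0,170,-99,3,t((479,478))),(0,210,'b',0,t((250,552))),(0,210,'-b',0,t((387,549))),(1,170,99,3,d((98,512)))],
"scene":[(0,170,-99,3,c((90,115))),(0,170,99,3,c((738,205))),(0,210,'-b',0,c((325,70))),(0,210,'b',0,c((585,97))),
 (1,170,-99,3,a6((255,138))),(1,170,99,3,b((584,270))),(1,210,'-b',0,b((132,77))),(1,210,'b',0,b((412,108)))]}
PT={"top":[e((722,460))],"scene":[a6((208,145))]}
def run(cams,extra=None,verbose=True):
    def res(v,full=False):
        a,ap,bl=v[:3];o=[];k=3;lab=[]
        for n in cams:
            w=v[k:k+6];k+=6
            L=[q for q,_ in ST[n]];U=[u for _,u in ST[n]];
            for f,r,y,nn,u in FL[n]:
                y=bl if y=='b' else -bl if y=='-b' else y
                L.append(F(r,y,nn,a if f else 0));U.append(u)
            for u in PT[n]: L.append(F(170,-122,0,ap));U.append(u)
            R=Ro.from_euler('xyz',[w[3],w[4],p0[2]+w[5]])
            P=R.apply(np.array(L)/1000)+[p0[0]+w[0],p0[1]+w[1],w[2]]
            o+=[(proj(n,P)-np.array(U)).ravel()/.5]
            o+=[w[:3]/.003,w[3:]/.006]
        return np.concatenate(o)
    r=least_squares(res,np.r_[.55,.48,41,np.zeros(6*len(cams))])
    C=np.linalg.inv(r.jac.T@r.jac)
    if verbose: print(cams,'flap %.4f pointer %.4f bl %.1f'%tuple(r.x[:3]),'sd diff',np.sqrt(C[0,0]+C[1,1]-2*C[0,1]).round(4),'cost',round(r.cost,1)); print((r.fun*.5).round(1).tolist())
    return r
if __name__=="__main__":
    for cams in(["top"],["scene"],["top","scene"]): run(cams)
E
python3 f2.py
```

```text
['top'] flap 0.5571 pointer 0.4718 bl 41.6 sd diff 0.0121 cost 16.6
[-0.1, -0.6, -0.2, -0.8, -0.4, 0.9, 1.0, -0.0, 1.6, -0.5, 0.0, 0.1, -0.2, 0.7, -0.6, 0.4, -0.3, 0.3, -0.4, -0.2, 0.2, 0.0, -0.5, -0.3, -0.1, -0.1, -0.3, 0.0, 0.5, -0.1]
['scene'] flap 0.5760 pointer 0.5043 bl 40.4 sd diff 0.0137 cost 9.0
[-0.4, -0.0, -0.3, -0.3, 0.9, 0.3, 0.0, -0.3, 0.3, -0.5, -0.3, 0.1, -0.3, 1.0, -0.2, -0.6, 0.2, -0.4, 0.1, 0.2, -0.1, 0.6, -0.0, 0.0, -0.1, 0.2, -0.4, 0.3, 0.6, -0.1]
['top', 'scene'] flap 0.5677 pointer 0.4848 bl 41.1 sd diff 0.0088 cost 29.1
[-0.1, -0.6, -0.1, -0.9, -0.4, 1.0, 1.0, 0.0, 1.6, -0.3, 0.0, 0.2, -0.3, 0.8, -0.7, 0.5, -0.1, 0.3, -0.8, -0.1, 0.1, -0.3, -0.3, -0.6, -0.1, -0.1, -0.3, -0.0, 0.2, -0.1, -0.5, -0.1, -0.3, -0.4, 0.8, 0.2, -0.1, -0.5, 0.2, -0.7, -0.7, -0.1, -0.1, 0.9, -0.2, -0.6, 0.3, -0.3, -0.1, 0.3, 0.3, 0.7, 0.3, 0.5, -0.0, 0.2, -0.3, 0.3, 0.6, -0.1]
```

Request:
carry_out([
  {"claw":-1,"x":0,"y":-2.2,"z":3.6,"turn":0},
  {"claw":-1,"x":0,"y":-2.2,"z":3.6,"turn":0},
  {"claw":-1,"x":0,"y":-2,"z":3.6,"turn":0},
  {"claw":-1,"x":0,"y":0,"z":0,"turn":0},
  {"claw":-1,"x":0,"y":0,"z":0,"turn":0},
  {"claw":-1,"x":0,"y":0,"z":0,"turn":0},
])

```text
clock: 18.7
position: [0.4566, -0.0395, 0.1772]
tool_rot: [[-0.056, 0.998, -0.001], [0.998, 0.056, 0.0], [0.0, -0.001, -1.0]]
force: [-4.4, 0.3, 2.4]
opening: 0.089
```

```bash
cat > snap.py <<'E'
from plan import *
import cv2,sys
k=sys.argv[1]
plan([.4317,-.041,.071],0.057,1)
def c(f,o,x,y,w,h,kk): cv2.imwrite(o,cv2.resize(f[y:y+h,x:x+w],None,fx=kk,fy=kk,interpolation=cv2.INTER_CUBIC))
S=np.mean([arm.camera("scene").astype(float) for _ in range(4)],0)[:,:,::-1].astype(np.uint8)
T=arm.camera("top")[:,:,::-1];W=arm.camera("wrist")[:,:,::-1]
for n,i in (("scene",S),("top",T),("wrist",W)): cv2.imwrite(f"pics/{n}{k}.png",i)
c(S,f"pics/a{k}.png",185,125,80,75,8)
c(S,f"pics/b{k}.png",240,125,80,60,8)
c(T,f"pics/d{k}.png",340,190,160,125,4.8)
c(W,f"pics/w{k}.png",480,320,100,75,8)
E
python3 snap.py 7
```

```text
pos [ 0.4566 -0.0395  0.1772] turn total -0.04 F [-4.39  0.33  2.36] open 0.089
[-1.000e-01 -2.490e+01  1.062e+02] -0.04
```

View pics/a7.png

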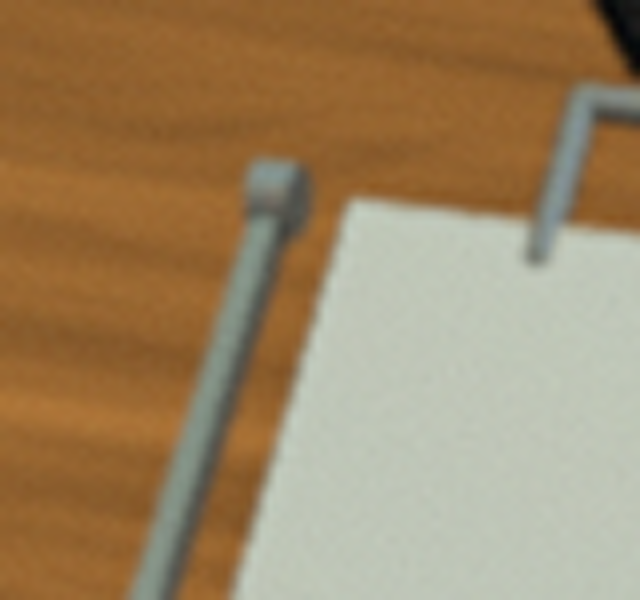

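View pics/b7.png

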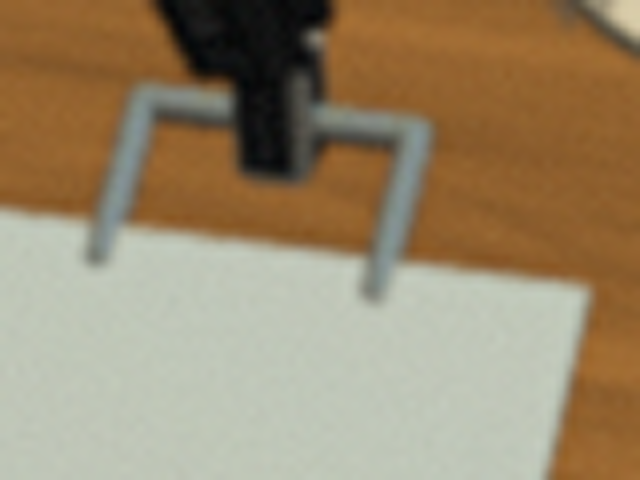

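View pics/d7.png

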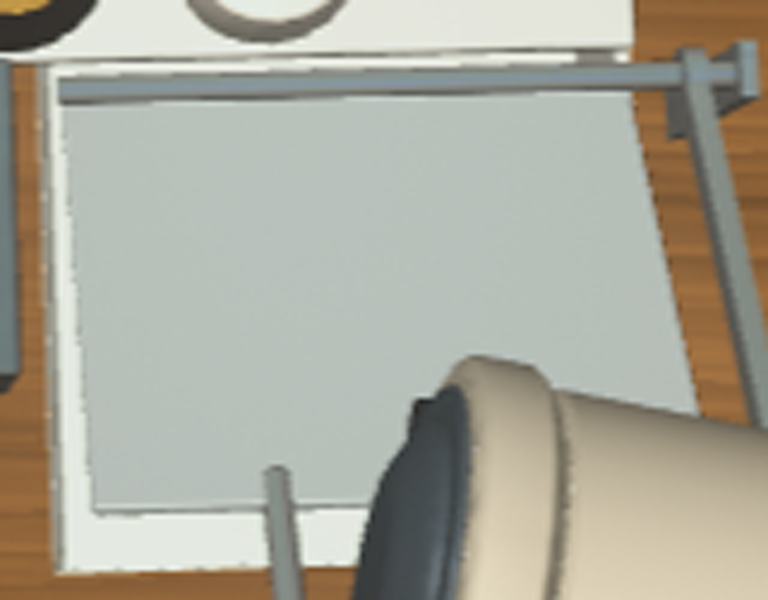

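View pics/wrist7.png

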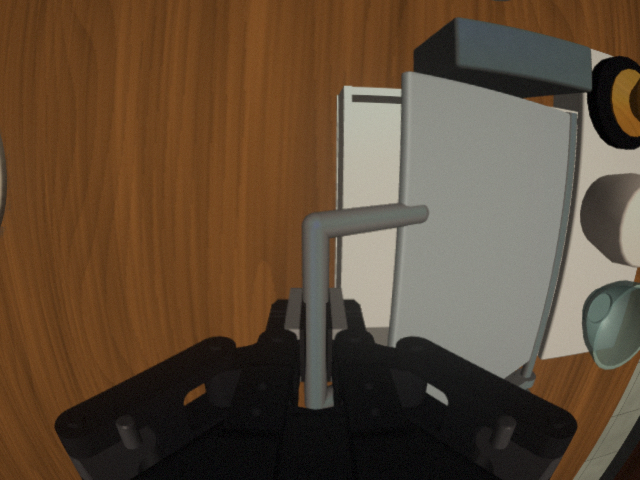

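```bash
cat > f3.py <<'E'
import f2
from f2 import *
a8=lambda u:h(u,8,[185,125]); d8=lambda u:h(u,4.8,[340,190])
f2.FL["top"][-1:]=[(1,170,99,3,d8((94,508)))]
f2.FL["scene"][-4:]=[(1,170,-99,3,a8((350,198))),(1,170,99,3,b((592,287))),(1,210,'-b',0,b((150,97))),(1,210,'b',0,b((422,128)))]
f2.PT["scene"]=[a8((279,199))]
rs={}
for cams in(["top"],["scene"],["top","scene"]): rs[tuple(cams)]=run(cams)
# overlay
def pr(n,L,w):
    R=Ro.from_euler('xyz',[w[3],w[4],p0[2]+w[5]])
    return proj(n,R.apply(np.array(L)/1000)+[p0[0]+w[0],p0[1]+w[1],w[2]])
def disc(ap,y,r=11):
    ph=np.linspace(0,2*np.pi,40); return [F(170+r*np.cos(q),y,r*np.sin(q),ap) for q in ph]
img=cv2.imread("pics/scene7.png");K=20;o=(205,138)
base=cv2.resize(img[o[1]:o[1]+28,o[0]:o[0]+38],None,fx=K,fy=K,interpolation=cv2.INTER_CUBIC)
w=rs[("scene",)].x[3:9]
for ap in(.46,.48,.50):
    im=base.copy()
    for y,col in((-118,(0,0,255)),(-126,(255,0,0))):
        q=((pr("scene",disc(ap,y),w)-o+.5)*K).astype(int); cv2.polylines(im,[q],True,col,1)
    for n,col in((6,(0,255,0)),(-6,(0,255,255))):
        q=((pr("scene",[F(100,-118,n,ap),F(165,-118,n,ap)],w)-o+.5)*K).astype(int); cv2.polylines(im,[q],False,col,1)
    cv2.imwrite(f"pics/ov{int(ap*100)}.png",im)
E
python3 f3.py
```

```text
['top'] flap 0.5022 pointer 0.4715 bl 41.6 sd diff 0.0126 cost 16.5
[-0.1, -0.6, -0.2, -0.8, -0.4, 0.9, 1.0, -0.0, 1.7, -0.5, 0.1, 0.1, -0.2, 0.7, -0.6, 0.4, -0.3, 0.2, -0.3, -0.2, 0.0, 0.0, -0.5, -0.2, -0.1, -0.1, -0.3, 0.1, 0.5, -0.0]
['scene'] flap 0.5150 pointer 0.4865 bl 40.0 sd diff 0.0133 cost 9.8
[-0.4, -0.1, -0.2, -0.3, 0.9, 0.3, 0.1, -0.4, 0.4, -0.5, -0.1, 0.0, -0.4, 1.0, -0.0, -0.5, 0.1, -0.5, -0.4, 0.3, -0.3, 0.7, 0.3, -0.1, -0.1, 0.2, -0.3, 0.1, 0.5, -0.1]
['top', 'scene'] flap 0.5102 pointer 0.4777 bl 40.8 sd diff 0.0088 cost 29.1
[-0.1, -0.6, -0.1, -0.9, -0.4, 1.0, 1.0, -0.0, 1.6, -0.4, 0.1, 0.2, -0.2, 0.7, -0.7, 0.5, 0.1, 0.3, -0.9, -0.1, -0.0, -0.3, -0.4, -0.4, -0.1, -0.1, -0.2, 0.1, 0.3, -0.0, -0.5, -0.2, -0.3, -0.3, 0.9, 0.2, 0.0, -0.5, 0.3, -0.6, -0.5, -0.1, -0.1, 0.9, 0.0, -0.4, 0.2, -0.5, -0.7, 0.4, 0.1, 0.8, 0.4, 0.1, -0.0, 0.2, -0.3, 0.1, 0.6, -0.1]
```

View pics/ov46.png

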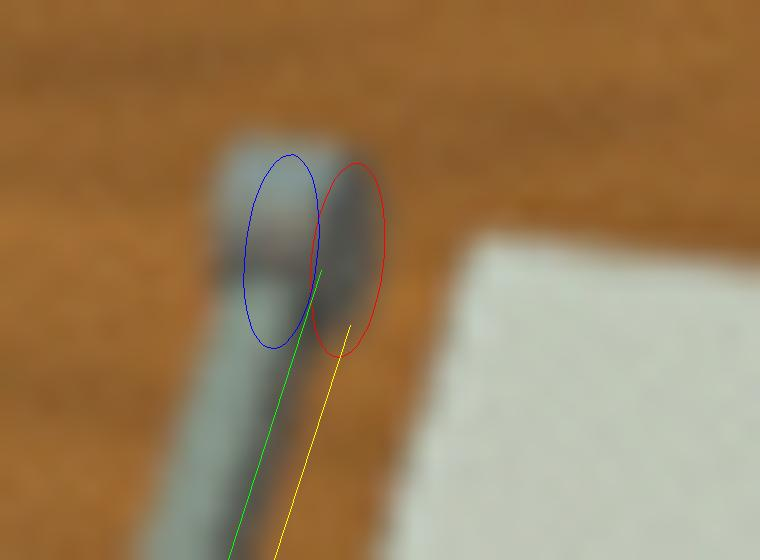

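View pics/ov48.png

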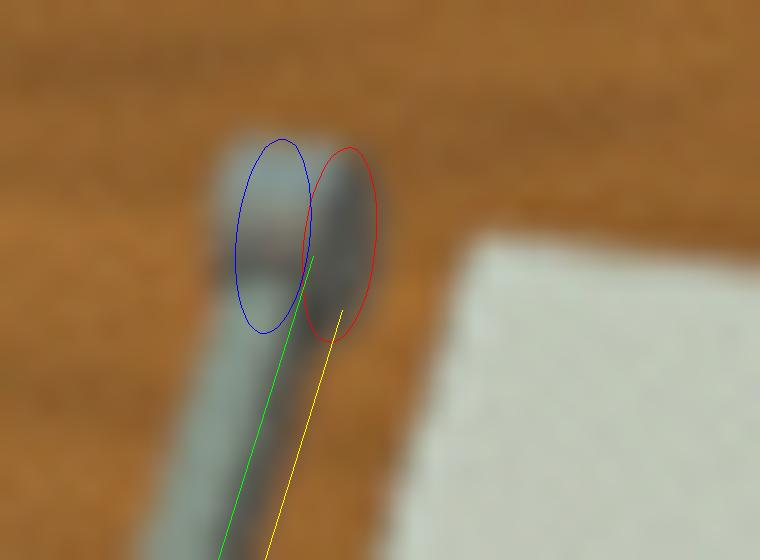

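View pics/ov50.png

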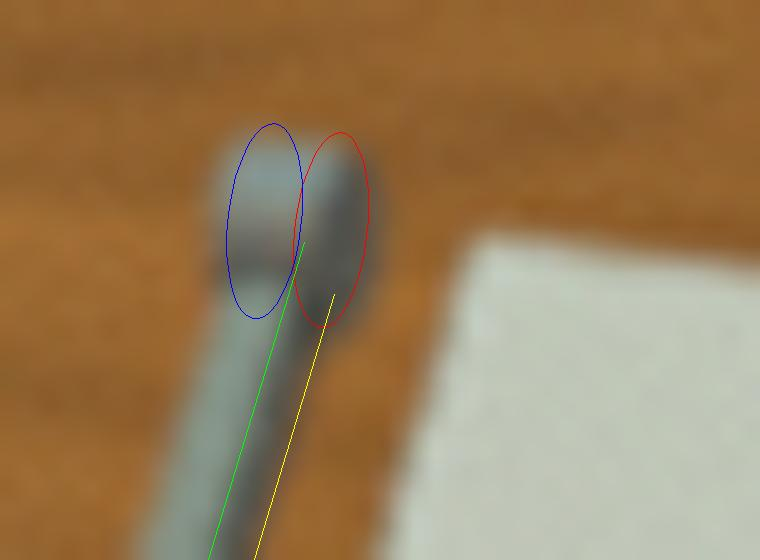

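Request:
carry_out([
  {"claw":-1,"x":0,"y":-1.7,"z":2.7,"turn":0},
  {"claw":-1,"x":0,"y":-1.7,"z":2.7,"turn":0},
  {"claw":-1,"x":0,"y":0,"z":0,"turn":0},
  {"claw":-1,"x":0,"y":0,"z":0,"turn":0},
  {"claw":-1,"x":0,"y":0,"z":0,"turn":0},
])

```text
clock: 19.5
position: [0.4537, -0.0397, 0.1719]
tool_rot: [[-0.056, 0.998, 0.001], [0.998, 0.056, 0.0], [0.0, 0.001, -1.0]]
force: [0.1, 0.6, -0.6]
opening: 0.091
```

```bash
python3 snap.py 8
```

```text
pos [ 0.4537 -0.0397  0.1719] turn total -0.04 F [ 0.11  0.64 -0.64] open 0.091
[-1.000e-01 -2.210e+01  1.008e+02] -0.04
```

View pics/a8.png

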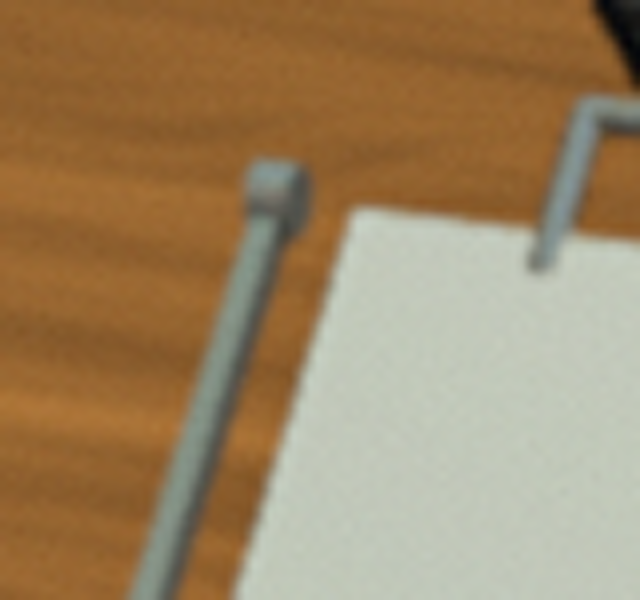

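View pics/b8.png

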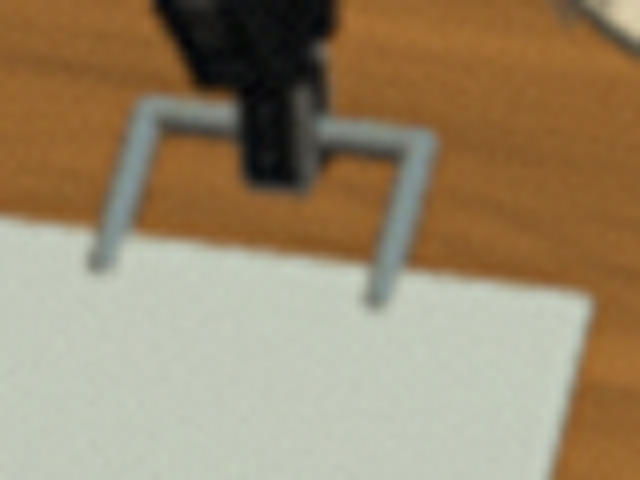

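View pics/d8.png

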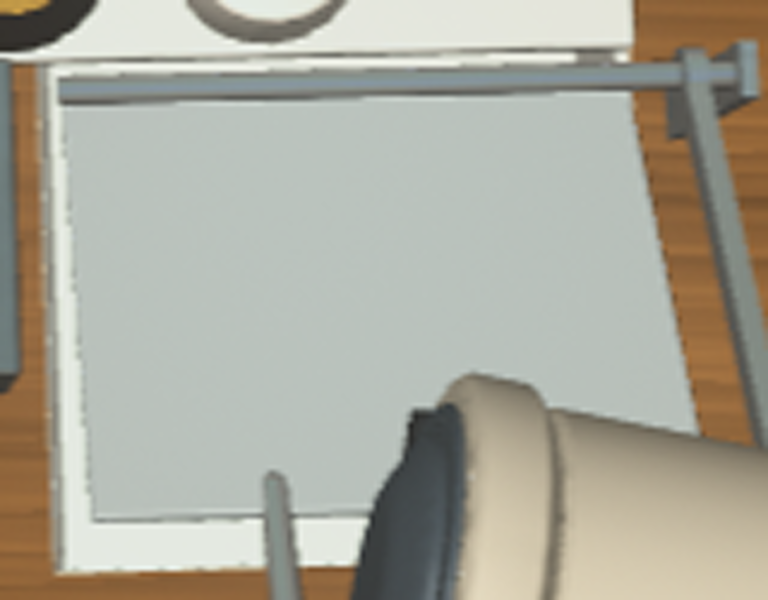

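View pics/w8.png

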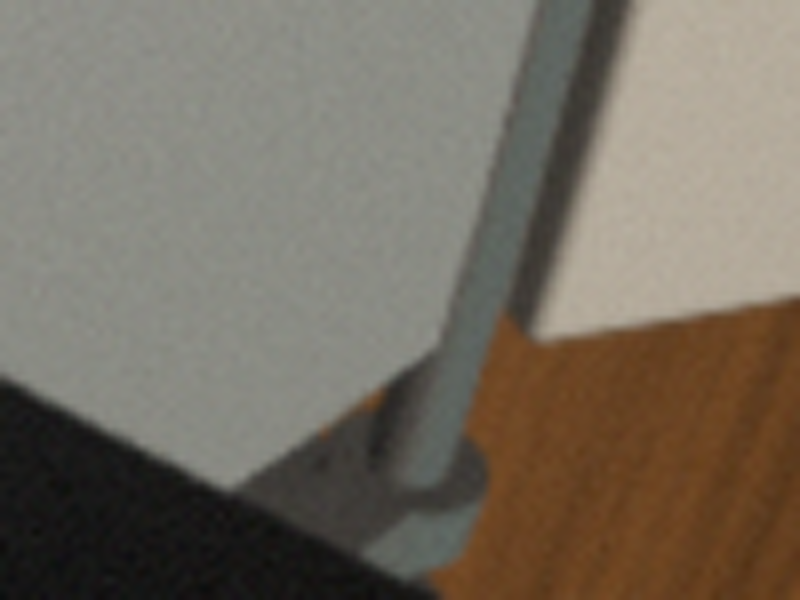

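```bash
sed -e 's/(94,508)/(92,519)/; s/a8((350,198))/a8((353,206))/; s/(592,287)/(594,297)/; s/(150,97)/(152,110)/; s/(422,128)/(424,140)/; s/scene7/scene8/' f3.py > f4.py; python3 f4.py | grep flap; python3 - <<'E'
import numpy as np
# direct line check: project model edge line extension
import f2
from f2 import *
r=run(["scene"],verbose=False)
w=r.x[3:9];R=Ro.from_euler('xyz',[w[3],w[4],p0[2]+w[5]])
pr=lambda L:proj("scene",R.apply(np.array(L)/1000)+[p0[0]+w[0],p0[1]+w[1],w[2]])
L=pr([F(170,-99,3,.48),F(170,99,3,.48),F(170,-122,3,.48),F(170,-122,0,.48),F(170,-122,0,.49)]);print(L)
# observed corners extrapolate
A=h((353,206),8,[185,125]);B=h((594,297),8,[240,125])
t_=(L[2]-L[0])@(L[1]-L[0])/((L[1]-L[0])@(L[1]-L[0]))
tip=A+t_*(B-A)+(L[3]-L[2]); print("expected tip",tip,"obs",h((279,199),8,[185,125]),"px/rad",(L[4]-L[3])/.01)
E
```

```text
['top'] flap 0.4615 pointer 0.4717 bl 41.6 sd diff 0.0131 cost 16.6
['scene'] flap 0.4850 pointer 0.4868 bl 40.1 sd diff 0.0132 cost 9.1
['top', 'scene'] flap 0.4775 pointer 0.4786 bl 40.9 sd diff 0.0088 cost 29.2
[[228.94003488 150.23038551]
 [313.95636614 161.15627177]
 [219.37139258 149.00067004]
 [219.74194655 149.67130958]
 [219.531139   149.29486038]]
expected tip [219.47718094 149.70287604] obs [219.4375 149.4375] px/rad [-21.08075495 -37.64491985]
```

```bash
python3 - <<'E'
import cv2,numpy as np
for n,rs in(("top",{"deck":(310,140,165,60),"lamp":(225,190,70,75)}),("scene",{"deck":(188,212,135,50),"pointer":(188,140,34,75),"lamp":(345,200,55,90)})):
    A=cv2.imread(f"pics/{n}0.png").astype(float);B=cv2.imread(f"pics/{n}8.png").astype(float)
    for k,(x,y,w,hh) in rs.items():
        a=A[y:y+hh,x:x+w].mean(2);b=B[y:y+hh,x:x+w].mean(2)
        print(n,k,"mean absdiff",np.abs(a-b).mean().round(2),"shift",cv2.phaseCorrelate(a,b)[0])
from plan import *
plan([.4537,-.0397,.1719],.057,1)
E
```

```text
top deck mean absdiff 1.65 shift (-0.0017609876587982853, 0.003222612230835864)
top lamp mean absdiff 1.39 shift (-0.01572758019742082, 0.49743346836968527)
scene deck mean absdiff 2.62 shift (0.5158027165685724, -0.015592106120354998)
scene pointer mean absdiff 7.57 shift (0.2122644437429635, 0.3475698131195486)
scene lamp mean absdiff 2.03 shift (-0.009293067412308176, 0.010199871913172842)
pos [ 0.4537 -0.0397  0.1719] turn total -0.03 F [ 2.08  0.54 -1.34] open 0.092
[-0. -0.  0.] -0.03
```

Request:
carry_out([
  {"claw":-1,"x":0,"y":0,"z":0,"turn":0},
  {"claw":-1,"x":0,"y":0,"z":0,"turn":0},
  {"claw":-1,"x":0,"y":0,"z":0,"turn":0},
])

```text
clock: 20.1
position: [0.4537, -0.0397, 0.1719]
tool_rot: [[-0.056, 0.998, 0.001], [0.998, 0.056, 0.0], [0.0, 0.001, -1.0]]
force: [2.9, 0.3, -2.6]
opening: 0.092
```

```bash
python3 - <<'E'
import cv2,numpy as np
o=[cv2.resize(cv2.imread(f"pics/scene{k}.png")[140:172,205:229],None,fx=12,fy=12,interpolation=cv2.INTER_CUBIC) for k in(0,8)]
cv2.imwrite("pics/cmp.png",np.hstack(o))
E
```

```text
(no output)
```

View pics/cmp.png

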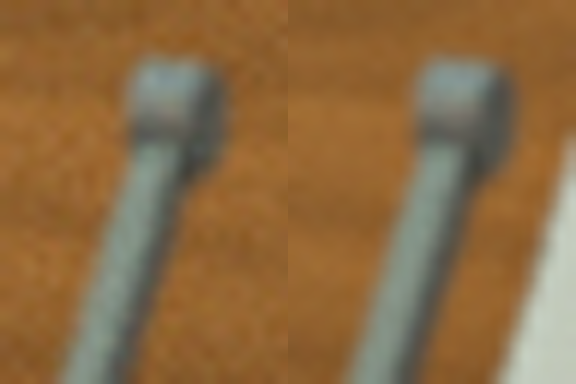

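The pointer's end is in the same place in both pictures, at about (219.5, 149.5) in the scene view, so it has not shifted. I'm handing the job in.

```bash
python3 -c "
from plant import arm
print(arm.sign_off()); print(arm.observe()['clock'])"
```

```text
the job is handed in; nothing more can be done
None
the job is handed in; nothing more can be done
```

I lifted the flap by its bar to the hidden stop, then lowered it in line with the pointer. I handed the job in at about 20 s with the gripper still closed on the bar.

- **Stop:** I felt it at about 1.16 rad. Over the last small steps the push at the bar rose steadily from about 3 N to 10 N, while the tool moved only about half of each step. I stopped there.
- **In line:** The two cameras together give the flap 0.478 rad and the pointer 0.479 rad, with an uncertainty of about 0.01.
    - The scene camera alone puts the flap 0.002 below the pointer, and the top camera alone puts it 0.010 below.
    - Extending the flap's edge to the pointer's tip in the picture puts the flap about 0.007 below.
    - The cameras agree less well on the angles themselves: the pointer reads 0.487 from the scene view and 0.472 from the top view.
- **Hold:** The position did not change over the last hold. The force there was under 4 N, though it drifted up from about 1 N.
- **Nothing else moved:** By eye, the pointer looks the same before and after. The automatic before/after comparison was mixed:
    - The shelf display showed no shift in the top view, but half a pixel in the scene view.
    - The lamp showed no shift in the scene view, but half a pixel in the top view.
    - The pointer region showed about 0.4 pixel, though the raised flap comes into that crop. I took all of these as image error and did not check further.

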